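# Size a spacer ring on the sprung step mandrel

### The job

Take the spacer ring that lies on the green spot of the tray and slide it down the stepped mandrel of the gauge until it stops on the step that fits its bore, then press it home there, firmly but gently: about 12 N of push, never more than 18 N. Let go of it, and slide the gauge's orange pointer to the mark that has the same colour as the step the ring rests on. Leave the ring on the mandrel, and leave the other two rings and the things round about where they are.

Things in the scene. Friction and masses are not known exactly. Their poses are not given: they have to be found in the camera images.
- ring_a_center (a point): Centre (half-way up, on the axis) of one of three loose aluminium spacer rings, alike from the side: 48 mm outside diameter, 20 mm tall, axis z, flat faces, about 80 g. Their bores are about 16, 22 and 28 mm; which is which is not told. They lie flat on the tray's three spots in a changing order, centres 10 mm above the tray floor.
- ring_b_center (a point): As ring_a_center, for the second ring.
- ring_c_center (a point): As ring_a_center, for the third ring.
- green_spot (a point): Centre of the green spot, 64 mm across, on the floor of a black tray (76 by 222 mm, rim 6 mm high, floor 3 mm above the bench, fixed). Its x axis runs across the tray and its y axis along the row of spots: the two grey spots lie 75 and 150 mm from the green one along -y. Fingers fit beside a ring on the tray's x sides.
- mandrel: Upright mandrel with coloured steps in a collar (42 mm across, top 28 mm above the bench) on a fixed plate 160 x 140 x 10 mm. Origin on its axis at bench level, z up; the pointer's rail is on its -x side. Top 103 mm up. It rides on a spring: still up to about 2 N, then it sinks 1 mm per 8 N and bottoms hard after 3 mm. A ring stops on the first shoulder its bore cannot pass; that shoulder has its step's colour.
- seat_yellow (a point): On the mandrel's axis, 83 mm above the bench: nominal height (true to about 1 mm, as bores differ a little) of the underside of a ring of about 16 mm bore at its stop. Above: a steel nose 14 mm in diameter, its end tapered to 5 mm. Below: the yellow step, 20 mm in diameter, 13 mm long, under a tapered 60 degree shoulder of 5 mm.
- seat_blue (a point): As seat_yellow for the bore of about 22 mm, 65 mm above the bench. Above it: the yellow step, 20 mm in diameter (about 1 mm of play all round). Below: the blue step, 26 mm in diameter, 13 mm long.
- seat_red (a point): As seat_yellow for the bore of about 28 mm, 47 mm above the bench. Above it: the blue step, 26 mm in diameter (about 1 mm of play all round). Below: the red step, 32 mm in diameter, down to the collar.
- pointer (a joint): Pointer carriage on the gauge's rail, in m: slides along the gauge's +y, range 0 to 0.100, starts near 0. It points at the yellow mark at 0.035, the blue mark at 0.060, the red mark at 0.085. It drags with about 1.5 N and stays where it is left.
- pointer_grip (a point): Middle of the orange grip fin of the pointer, 42 mm above the bench. The fin is 10 mm thick along y (the way it slides), 24 mm along x, 26 mm tall, its top 11 mm above this point; the black carriage below is 18 mm along y with its top 14 mm below this point. Axes as the gauge plate.
- mark_yellow (a point): Centre of the yellow mark, 10 mm wide along y, on the white scale between rail and mandrel; the pointer's tip reaches over it.
- mark_blue (a point): Centre of the blue mark, 25 mm beyond the yellow one.
- mark_red (a point): Centre of the red mark, 25 mm beyond the blue one.
- vial_a: Bystander: small glass vial, 21 mm across, 42 mm tall, origin under its middle.
- vial_b: Bystander: a second such vial.
- vial_c: Bystander: a third such vial.
- heat_sink: Bystander: finned aluminium heat sink 40 x 40 x 23 mm, origin under its middle.
- pcb_module: Bystander: green circuit board 46 x 64 mm, 15 mm high, origin under its middle.

How it is judged:
On the way, in this order (a step that is already met when the one before it is completed fails the run):
1. the ring from the green spot is on the mandrel, stopped on its own shoulder, and pressed home with more than 7 N (((horizontal distance between ring_a_center and mandrel below 0.0025 m and angle between the z axis of ring_a_center and the z axis of mandrel, either way round below 0.08 rad and distance of each of ring_b_center, ring_c_center from where it was at the start of the episode below 0.02 m and horizontal distance between each of ring_b_center, ring_c_center and green_spot above 0.045 m and contact force between ring_a and mandrel above 7 N) or (horizontal distance between ring_b_center and mandrel below 0.0025 m and angle between the z axis of ring_b_center and the z axis of mandrel, either way round below 0.08 rad and distance of each of ring_a_center, ring_c_center from where it was at the start of the episode below 0.02 m and horizontal distance between each of ring_a_center, ring_c_center and green_spot above 0.045 m and contact force between ring_b and mandrel above 7 N) or (horizontal distance between ring_c_center and mandrel below 0.0025 m and angle between the z axis of ring_c_center and the z axis of mandrel, either way round below 0.08 rad and distance of each of ring_a_center, ring_b_center from where it was at the start of the episode below 0.02 m and horizontal distance between each of ring_a_center, ring_b_center and green_spot above 0.045 m and contact force between ring_c and mandrel above 7 N)) and ((z of ring_a_center in the frame of mandrel between 0.0905 and 0.0955 m or z of ring_b_center in the frame of mandrel between 0.0905 and 0.0955 m or z of ring_c_center in the frame of mandrel between 0.0905 and 0.0955 m) or (z of ring_a_center in the frame of mandrel between 0.0725 and 0.0775 m or z of ring_b_center in the frame of mandrel between 0.0725 and 0.0775 m or z of ring_c_center in the frame of mandrel between 0.0725 and 0.0775 m) or (z of ring_a_center in the frame of mandrel between 0.0545 and 0.0595 m or z of ring_b_center in the frame of mandrel between 0.0545 and 0.0595 m or z of ring_c_center in the frame of mandrel between 0.0545 and 0.0595 m))), for 0.2 s.
2. the pointer is at the mark of the colour of the step that the ring rests on (((horizontal distance between ring_a_center and mandrel below 0.0025 m and angle between the z axis of ring_a_center and the z axis of mandrel, either way round below 0.08 rad and distance of each of ring_b_center, ring_c_center from where it was at the start of the episode below 0.02 m and horizontal distance between each of ring_b_center, ring_c_center and green_spot above 0.045 m) or (horizontal distance between ring_b_center and mandrel below 0.0025 m and angle between the z axis of ring_b_center and the z axis of mandrel, either way round below 0.08 rad and distance of each of ring_a_center, ring_c_center from where it was at the start of the episode below 0.02 m and horizontal distance between each of ring_a_center, ring_c_center and green_spot above 0.045 m) or (horizontal distance between ring_c_center and mandrel below 0.0025 m and angle between the z axis of ring_c_center and the z axis of mandrel, either way round below 0.08 rad and distance of each of ring_a_center, ring_b_center from where it was at the start of the episode below 0.02 m and horizontal distance between each of ring_a_center, ring_b_center and green_spot above 0.045 m)) and (((z of ring_a_center in the frame of mandrel between 0.0905 and 0.0955 m or z of ring_b_center in the frame of mandrel between 0.0905 and 0.0955 m or z of ring_c_center in the frame of mandrel between 0.0905 and 0.0955 m) and value of joint pointer between 0.03 and 0.04 m) or ((z of ring_a_center in the frame of mandrel between 0.0725 and 0.0775 m or z of ring_b_center in the frame of mandrel between 0.0725 and 0.0775 m or z of ring_c_center in the frame of mandrel between 0.0725 and 0.0775 m) and value of joint pointer between 0.055 and 0.065 m) or ((z of ring_a_center in the frame of mandrel between 0.0545 and 0.0595 m or z of ring_b_center in the frame of mandrel between 0.0545 and 0.0595 m or z of ring_c_center in the frame of mandrel between 0.0545 and 0.0595 m) and value of joint pointer between 0.08 and 0.09 m))), for 0.2 s.
At the end, for the whole second after the job is handed in: The ring that lay on the green spot rests on the mandrel on the shoulder that fits its bore (within 2.5 mm in height and sideways, tilted less than 0.08 rad), the pointer is within 5 mm of the mark of that step's colour, and the other two rings lie on the tray within 20 mm of where they were (all of step 2); the robot touches nothing.
It fails at once if a ring is pressed on the mandrel with more than 18 N (contact force between any of ring_a, ring_b, ring_c and mandrel above 18 N).
It fails at once if a bystander is moved by more than 30 mm (distance of any of vial_a, vial_b, vial_c, heat_sink, pcb_module from where it was at the start of the episode above 0.03 m).
It also fails if it takes over 64 s, if anything falls off the work surface, if the arm or the gripper's body presses on something with over 40 N, if the wrist force passes 120 N, or if a joint passes its speed limit or range.

### The arm

A 6-joint arm with a two-finger parallel gripper is mounted at the origin on a cart in front of the work surface, level with it; the furniture and walls round the work are solid. World frame = base frame: x ahead of the robot, y to its left, z up, the work surface at z = 0. Lengths are in m, angles in rad, forces in N, time in s.
With the tool pointing down it reaches from about 0.325 to 0.9 m from the base axis. Payload 6.1 kg.
Tool frame: the origin (TCP) lies where the fingers leave the gripper's body, on its centre line; the fingertips stand 73 mm ahead of it and the grasp point (between the pads) lies 54 mm ahead of it; x points along the fingers, y is the direction in which the jaws open and shut, and the axes are right-handed (so a half turn about x gives the same grasp; the last joint's range is limited). The gripper opens to 85 mm and grips with 20 to 120 N. Pads are 22 mm wide; open, the fingers measure 114 mm over their backs; the gripper's body (76 mm by 85 mm) begins 54 mm behind the grasp point. The pads swing forward as they close: fully open they stand 13 mm farther back than shut.
Start: joints at [1.059, 0.22, 1.526, -0, 1.395, -0.126], TCP at [0.235, 0.579, 0.304] pointing down, gripper open.
Joint ranges: [-2.98, 2.98], [-0.91, 2.08], [0.09, 2.57], [-1.24, 4.39], [0.2, 2.65], [-2.68, 2.68]. Speed limits (rad/s): [2.57, 2.57, 3.01, 3.14, 3.14, 3.14].

### API

Orientations are given as a unit quaternion [w, x, y, z].
In Python, from rig import env, cams, workorder gives the robot as it stands. The module is installed in compiled form; this text tells all that it offers.
- The arm moves only by the tool step_arm, never from a script. Its argument "rows" is a list of rows, each a list of 7 numbers: the closure, from 0 (fully open) to 1 (shut), then the shift along the tool's x, y, z in m, then the turn, a rotation vector about the tool's x, y, z in degrees. In form: [[gripper, tx, ty, tz, ax, ay, az], ...]. A call has 1 to 5 rows; each row is the pose to reach, as a shift and turn from the pose commanded when the call began, along the tool's axes at that moment; what a row does not reach only later rows make up. A row lasts 1/8 s, in which the tool goes at most 62.5 mm and 10.7 degrees, less where a joint would pass 70% of its speed; a pose out of reach is approached as far as the arm can. A call with a gripper value outside its range is refused whole. The fingers move at their own pace and stop on an object; "grip_force" is the grip in N (left out, the last holds). Time passes only in rows, so rows that repeat a pose let the fingers close. It gives the time, the measured TCP pose, the force and the opening at its end, in the units of the state.
- env.read_state(): the state, without advancing time (a new reading comes with each control period).
- cams.snapshot(name): name is "scene" or "top" or "wrist"; returns a dict with "pixels" (384x512x3 uint8, red, green, blue), "mtx" (3x3 intrinsics, pixels), "k1" (the pictures are not rectified: a ray, as slopes to the right and down, at radius r is drawn at 1 + k1 r^2 times it, then the intrinsics apply), "R" (3x3) and "t" (3): a world point X has camera coordinates R X + t. Camera axes: x right, y down, z forward; pixel columns grow to the right and rows downward; lengths in m; the calibration is good to about 2 mm. A picture is of the moment at which its call begins. There is no depth.
- workorder.job_done(): hands the job in, once; it reports no verdict.
The state is a dict: "clock": time; "q": joint angles; "qvel": joint speeds; "effort": joint torques, N m; "position": TCP position; "ee_rot": TCP orientation; "wrist_force": force on the tool from outside, world axes, zero at the start; "ft_torque": the same for the moment, N m; "grip_width": finger opening in m.
Only numpy, scipy, OpenCV 4.12 (cv2) and the standard library are available. Lean on these libraries where they do the work, as an engineer would, in place of code of your own. Each camera call takes 0.05 s, during which the arm holds its last target.

## Working session

There is one attempt and no reset: what is moved stays moved. The work goes in short steps, Python scripts to look and compute and a tool call to move; the robot and the scene stay as the last step left them, time stands still between calls to the robot, and variables do not carry over. Pictures are saved under pics/ and viewed, and the job is handed in when it is done.

Besides the shell and the picture viewer there is one more tool, called after "Request:" by a JSON object that holds its "fn" and its "kwargs". step_arm: Moves the arm, as the interface text tells. Its arguments: {"type":"object","properties":{"rows":{"type":"array","items":{"type":"array","items":{"type":"number"}}},"grip_force":{"type":"number"}},"required":["rows"]}

```bash
mkdir -p pics; python3 - <<'E'
from rig import env,cams
import cv2
print(env.read_state())
for n in ["scene","top","wrist"]:
    s=cams.snapshot(n)
    cv2.imwrite(f"pics/{n}0.png",s["pixels"][:,:,::-1])
    print(n,s["mtx"],s["k1"],s["R"],s["t"])
E
```

```text
{'clock': 0.0, 'q': array([ 1.05890114e+00,  2.21262421e-01,  1.52761132e+00, -1.72228340e-05,
        1.39467256e+00, -1.26085245e-01]), 'qvel': array([ 0.00091973,  0.00050009,  0.00081673, -0.00027715,  0.00119335,
       -0.00058301]), 'effort': array([-1.11564100e-04, -4.96900964e+01, -3.89395094e+01, -1.20807222e-04,
        1.12191425e-02,  4.61126876e-05]), 'position': array([0.2349664 , 0.57865632, 0.30277649]), 'ee_rot': array([ 0.69377994,  0.13490112,  0.69420178, -0.13621664]), 'wrist_force': array([-0.17383132,  0.02966426,  0.43788907]), 'ft_torque': array([ 0.00041595, -0.0324307 , -0.04244921]), 'grip_width': 0.0854070914010017}
scene [[497.04915052   0.         264.00069348]
 [  0.         497.04915052 185.37723922]
 [  0.           0.           1.        ]] -0.008423402135555995 [[-0.77736921  0.62868199 -0.02135568]
 [ 0.2673673   0.29949014 -0.91587138]
 [-0.56939602 -0.71768002 -0.40090342]] [ 0.42913306 -0.04904553  1.47285437]
top [[372.12334401   0.         257.00373518]
 [  0.         372.12334401 194.21482994]
 [  0.           0.           1.        ]] -0.0409531170931118 [[ 2.47175889e-02 -9.99694079e-01 -8.88184364e-04]
 [-9.88051871e-01 -2.42945150e-02 -1.52194864e-01]
 [ 1.52126727e-01  4.63946231e-03 -9.88350107e-01]] [-0.04031135  0.52704696  1.02891747]
wrist [[337.08786699   0.         256.61381844]
 [  0.         337.08786699 195.69378003]
 [  0.           0.           1.        ]] -0.031150430132572005 [[ 3.75670964e-01  9.26752962e-01 -5.23863746e-04]
 [ 8.90192610e-01 -3.60693445e-01  2.78311615e-01]
 [ 2.57737159e-01 -1.05019932e-01 -9.60490693e-01]] [-0.62358777 -0.03593295  0.37875459]
```

View pics/scene0.png

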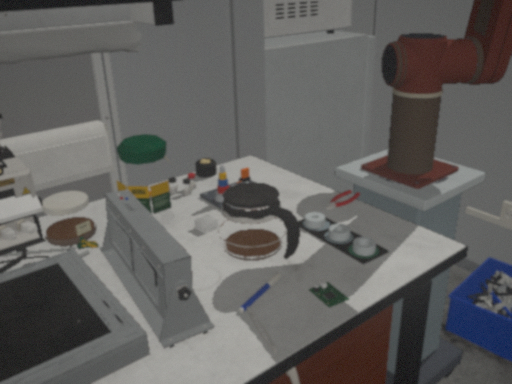

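View pics/top0.png

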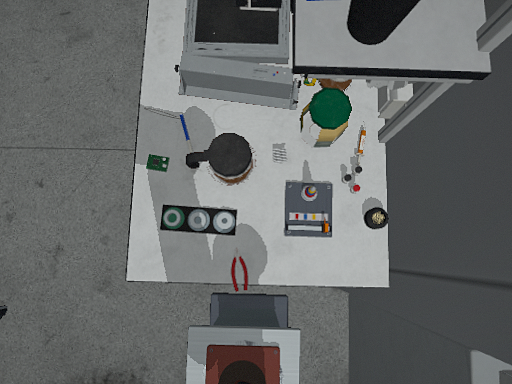

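View pics/wrist0.png

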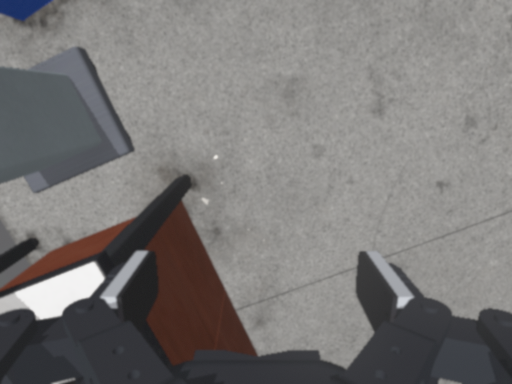

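```bash
cat > h.py <<'E'
import numpy as np, cv2
from rig import env,cams
def unproj(s,uv,z):
    K=s["mtx"];d=np.array([(uv[0]-K[0,2])/K[0,0],(uv[1]-K[1,2])/K[1,1]])
    rd=np.linalg.norm(d);r=rd
    for _ in range(30): r=rd/(1+s["k1"]*r*r)
    if rd>0:d=d*r/rd
    ray=s["R"].T@np.array([d[0],d[1],1.]);C=-s["R"].T@s["t"]
    return C+ray*(z-C[2])/ray[2]
def proj(s,X):
    c=s["R"]@np.array(X,float)+s["t"];d=c[:2]/c[2];d=d*(1+s["k1"]*(d@d))
    return d*np.array([s["mtx"][0,0],s["mtx"][1,1]])+s["mtx"][:2,2]
def save(img,name,box=None,f=1):
    if box: img=img[box[1]:box[3],box[0]:box[2]]
    img=cv2.resize(img,None,fx=f,fy=f,interpolation=cv2.INTER_CUBIC)
    cv2.imwrite("pics/"+name,img[:,:,::-1])
E
python3 - <<'E'
from h import *
s=cams.snapshot("top"); im=s["pixels"]
save(im,"t1a.png",(150,140,250,240),6); save(im,"t1b.png",(270,165,390,245),6)
print("C",-s["R"].T@s["t"])
for n,uv,z in [("g",(174,218),.013),("r2",(199,220),.023),("r3",(224,222),.023),("mand",(311,193),.1),("fin",(326,229),.05),("vials",(350,178),.04)]:
    print(n,unproj(s,uv,z).round(4))
E
```

```text
C [ 0.36522029 -0.0322683   1.09710873]
g [0.4557 0.2139 0.013 ]
r2 [0.451  0.1387 0.023 ]
r3 [0.447  0.0661 0.023 ]
mand [ 0.5256 -0.174   0.1   ]
fin [ 0.4323 -0.2237  0.05  ]
vials [ 0.5821 -0.2958  0.04  ]
```

View pics/t1a.png

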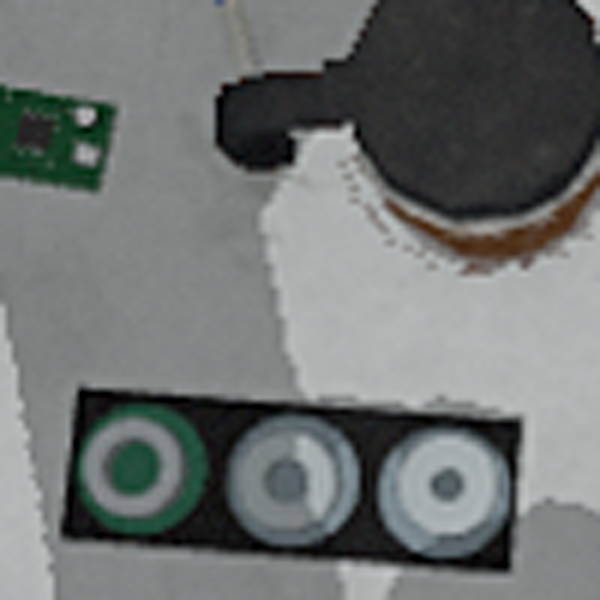

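View pics/t1b.png

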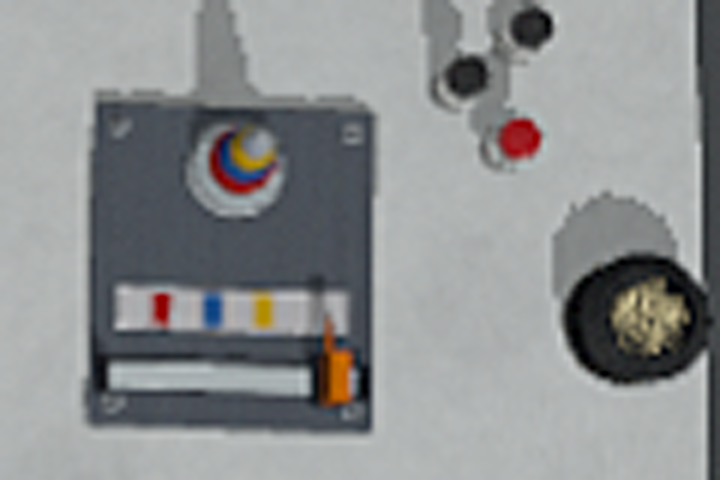

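```bash
cat >> h.py <<'E'
from scipy.spatial.transform import Rotation as Ro
def pose():
    st=env.read_state();q=st["ee_rot"];return st["position"],Ro.from_quat([q[1],q[2],q[3],q[0]]).as_matrix(),st
def tgtR(yaw): # tool x down, tool y at horizontal angle yaw
    y=np.array([np.cos(yaw),np.sin(yaw),0]);x=np.array([0,0,-1.]);return np.c_[x,y,np.cross(x,y)]
def delta(p,yaw):
    p0,R0,st=pose();R1=tgtR(yaw)
    return (R0.T@(np.array(p)-p0)*1000).round(1),Ro.from_matrix(R0.T@R1).as_rotvec(degrees=True).round(2)
E
python3 - <<'E'
from h import *
p,R,st=pose(); print(p,R.round(4))
s=cams.snapshot("top")
a=lambda x,y:(150+x/6-.5+.5/6,140+y/6-.5+.5/6); b=lambda x,y:(270+x/6-.5,165+y/6-.5)
for n,uv,z in [("rg",a(133,465),.018),("r2",a(287,479),.018),("r3",a(446,484),.018),
 ("rgt",a(134,455),.023),("spot g",a(143,468),.003),("s2",a(293,481),.003),("s3",a(445,491),.003),
 ("t1",a(80,388),.009),("t2",a(522,420),.009),("t3",a(508,570),.009),("t4",a(63,537),.009),
 ("collar",b(236,170),.028),("noz",b(262,141),.103),
 ("p1",b(95,92),.01),("p2",b(376,108),.01),("p3",b(371,430),.01),("p4",b(86,424),.01),
 ("Y",b(263,310),.012),("B",b(212,310),.012),("R",b(161,309),.012),("fintop",b(342,362),.053)]:
    print(n,(unproj(s,uv,z)*1000).round(1)[:2])
w=cams.snapshot("wrist")
Rwt=R.T@w["R"].T; C=R.T@(-w["R"].T@w["t"]-p); print("cam in tool",Rwt.round(3),C.round(4))
E
```

```text
[0.23506812 0.57881215 0.30321342] [[-6.000e-04  3.763e-01  9.265e-01]
 [-1.000e-03  9.265e-01 -3.763e-01]
 [-1.000e+00 -1.200e-03 -1.000e-04]]
rg [457.8 219.5]
r2 [452.9 144.2]
r3 [452.5  67. ]
rgt [462.2 218.1]
spot g [457.7 217.9]
s2 [453.2 143.6]
s3 [450.2  68.7]
t1 [495.9 250. ]
t2 [485.5  31.7]
t3 [412.2  36.1]
t4 [422.5 253.8]
collar [ 537.6 -178. ]
noz [ 539.  -179.5]
p1 [ 577.9 -110.3]
p2 [ 573.3 -249.8]
p3 [ 414.3 -246.5]
p4 [ 414.  -108.2]
Y [ 471.3 -193.6]
B [ 470.7 -168.7]
R [ 470.6 -143.8]
fintop [ 443.8 -224.6]
cam in tool [[-0.001 -0.279  0.96 ]
 [ 1.     0.     0.002]
 [-0.001  0.96   0.279]] [-0.0707 -0.0009 -0.0713]
```

```bash
python3 - <<'E'
from h import *
print(delta([.456,.219,.25],-.05))
E
```

```text
(array([  53.7, -250.3,  340.1]), array([7.076e+01, 2.000e-02, 4.000e-02]))
```

Request:
{"fn": "step_arm", "kwargs": {"rows": [[0,0.007,-0.032,0.043,9,0,0],[0,0.014,-0.064,0.086,18,0,0],[0,0.021,-0.097,0.13,27,0,0],[0,0.028,-0.13,0.175,37,0,0],[0,0.035,-0.16,0.22,46,0,0]]}}

```text
clock: 0.92
position: [0.3794, 0.3465, 0.2689]
ee_rot: [0.585, 0.398, 0.585, -0.397]
wrist_force: [2.1, 0.9, 1.1]
grip_width: 0.0853
```

```bash
python3 - <<'E'
from h import *
print(pose()[0],delta([.456,.219,.25],-.05))
E
```

```text
[0.37942672 0.34645171 0.26886397] (array([ 18.9,  24.3, 146.7]), array([ 2.447e+01, -1.000e-02, -3.000e-02]))
```

Request:
{"fn": "step_arm", "kwargs": {"rows": [[0,0.007,0.008,0.05,9,0,0],[0,0.013,0.016,0.1,18,0,0],[0,0.019,0.024,0.147,24.5,0,0],[0,0.019,0.024,0.147,24.5,0,0]]}}

```text
clock: 1.42
position: [0.457, 0.218, 0.2495]
ee_rot: [-0.487, -0.512, -0.487, 0.513]
wrist_force: [-0.5, 0.0, -0.2]
grip_width: 0.0853
```

```bash
python3 - <<'E'
from h import *
print(pose()[0],delta([.456,.219,.25],-.05))
s=cams.snapshot("wrist"); save(s["pixels"],"w1.png",None,1.5)
E
```

```text
[0.45703914 0.21801755 0.24950383] (array([-0.5, -1.1, -0.9]), array([-0.03,  0.04,  0.02]))
```

View pics/w1.png

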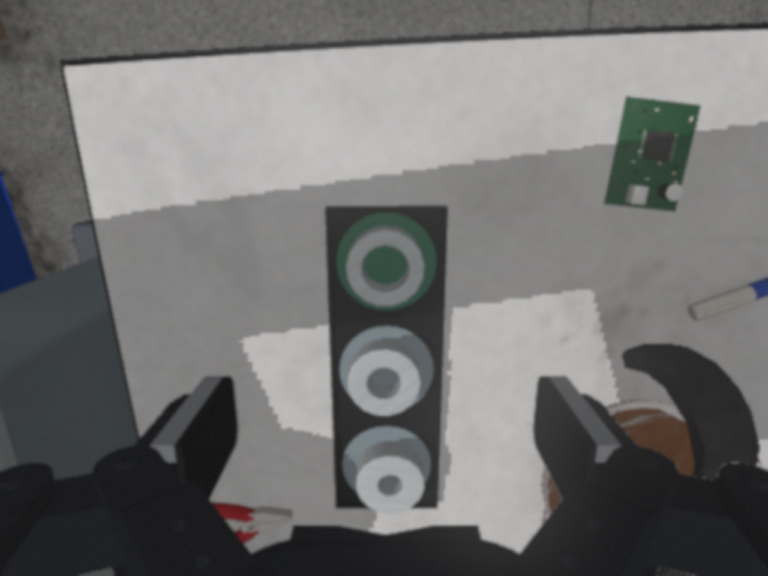

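```bash
cat >> h.py <<'E'
def circ(s,c,z,r,n=90):
    return np.array([proj(s,[c[0]+r*np.cos(t),c[1]+r*np.sin(t),z]) for t in np.linspace(0,2*np.pi,n)])
def overlay(s,circles,name,box,f,pts=[]):
    im=cv2.resize(s["pixels"][box[1]:box[3],box[0]:box[2]],None,fx=f,fy=f,interpolation=cv2.INTER_CUBIC)[:,:,::-1].copy()
    for c,z,r,col in circles:
        P=((circ(s,c,z,r)-np.array(box[:2])+.5)*f-.5).round().astype(int)
        cv2.polylines(im,[P.reshape(-1,1,2)],True,col,1)
    for X,col in pts:
        P=((proj(s,X)-np.array(box[:2])+.5)*f-.5).round().astype(int);cv2.drawMarker(im,tuple(int(v) for v in P),col,cv2.MARKER_CROSS,8,1)
    cv2.imwrite("pics/"+name,im)
E
python3 - <<'E'
from h import *
s=cams.snapshot("wrist")
c0=unproj(s,(385/1.5-.2,267/1.5-.2),.023); c1=unproj(s,(387/1.5-.2,262/1.5-.2),.003);print(c0,c1)
c=c0
overlay(s,[(c,.023,.024,(0,0,255)),(c,.023,.014,(0,255,255)),(c,.003,.024,(255,0,255)),(c1,.003,.032,(255,0,0))],"w2.png",(210,125,310,215),6)
E
```

```text
[0.45548334 0.22055465 0.023     ] [0.45670789 0.21915601 0.003     ]
```

View pics/w2.png

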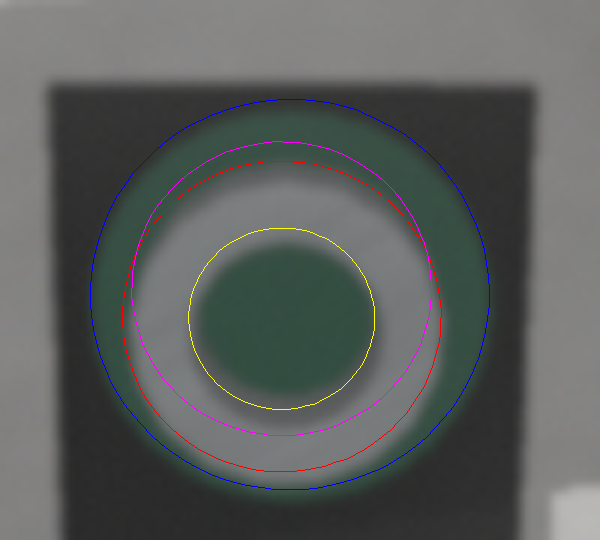

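```bash
python3 - <<'E'
from h import *
s=cams.snapshot("wrist")
c=[.4560,.2184]; c1=[.4568,.2185]
overlay(s,[(c,.023,.024,(0,0,255)),(c,.023,.014,(0,255,255)),(c,.003,.024,(255,0,255)),(c1,.003,.032,(255,0,0))],"w3.png",(210,125,310,215),6)
E
```

```text
(no output)
```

View pics/w3.png

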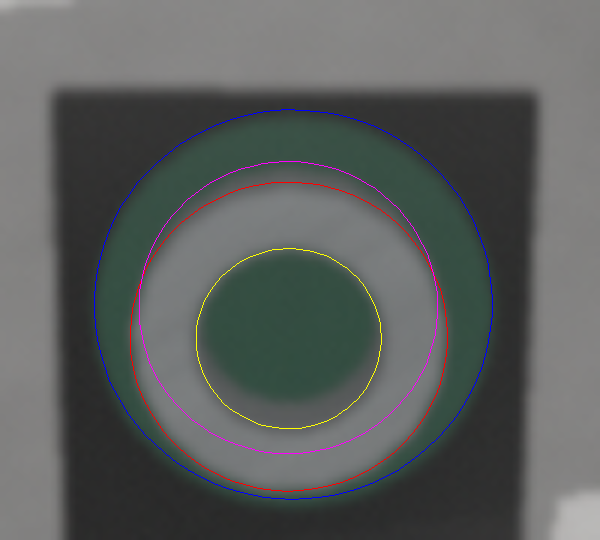

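```bash
python3 - <<'E'
from h import *
print(pose()[0],delta([.4562,.2184,.079],-.05))
E
```

```text
[0.45564478 0.22102642 0.24999732] (array([171. ,   0.7,   2.7]), array([ 0.3 , -0.02,  0.01]))
```

Request:
{"fn": "step_arm", "kwargs": {"rows": [[0,0.05,0,0.001,0,0,0],[0,0.1,0.001,0.002,0.3,0,0],[0,0.145,0.001,0.003,0.3,0,0],[0,0.171,0.001,0.003,0.3,0,0],[0,0.171,0.001,0.003,0.3,0,0]]}}

```text
clock: 2.2
position: [0.4544, 0.2183, 0.0769]
ee_rot: [-0.487, -0.51, -0.489, 0.513]
wrist_force: [0.5, 0.5, -0.5]
grip_width: 0.0852
```

```bash
python3 - <<'E'
from h import *
s=cams.snapshot("wrist");c=[.4562,.2184]
print(pose()[0],delta([.4562,.2184,.079],-.05))
overlay(s,[(c,.023,.024,(0,0,255)),(c,.023,.014,(0,255,255))],"w4.png",(0,0,512,384),1.5)
E
```

```text
[0.45583249 0.21852431 0.07864009] (array([-0.4,  0.4,  0.1]), array([0.09, 0.02, 0.1 ]))
```

View pics/w4.png

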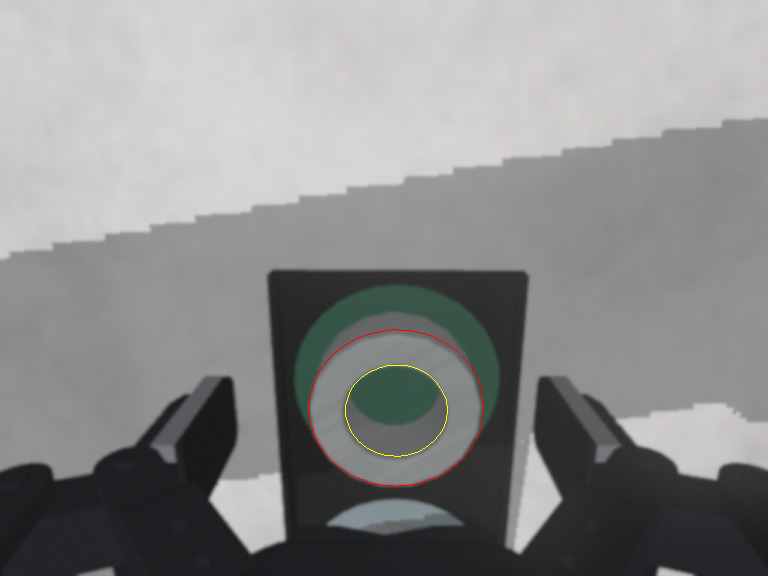

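Request:
{"fn": "step_arm", "kwargs": {"rows": [[0,0,0.0024,0,0,0,0],[0.2,0,0.0024,0,0,0,0],[0.4,0,0.0024,0,0,0,0],[0.6,0,0.0024,0,0,0,0],[0.6,0,0.0024,0,0,0,0]], "grip_force": 50}}

```text
clock: 2.88
position: [0.4597, 0.2176, 0.0803]
ee_rot: [0.487, 0.513, 0.487, -0.512]
wrist_force: [-2.9, 0.5, 9.3]
grip_width: 0.0463
```

```bash
python3 - <<'E'
from h import *
s=cams.snapshot("wrist");c=[.4562,.2184]
st=env.read_state();print(st["position"],st["grip_width"],st["wrist_force"])
overlay(s,[(c,.023,.024,(0,0,255)),(c,.023,.014,(0,255,255))],"w5.png",(0,0,512,384),1.5)
E
```

```text
[0.45973682 0.21759151 0.08029391] 0.04634428718705151 [-2.85861472 -0.75193692  9.04271789]
```

View pics/w5.png

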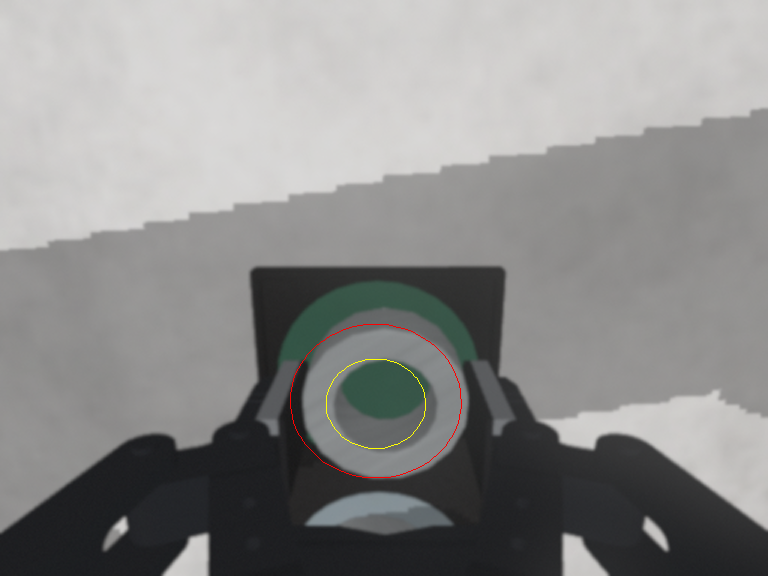

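Request:
{"fn": "step_arm", "kwargs": {"rows": [[0.6,-0.01,0,0,0,0,0],[0.6,-0.04,0,0,0,0,0],[0.6,-0.08,0,0,0,0,0],[0.6,-0.08,0,0,0,0,0]]}}

```text
clock: 3.42
position: [0.4615, 0.2181, 0.1628]
ee_rot: [0.488, 0.515, 0.486, -0.51]
wrist_force: [-1.0, 0.2, -1.7]
grip_width: 0.0463
```

```bash
python3 - <<'E'
from h import *
s=cams.snapshot("wrist")
st=env.read_state();print(st["position"],st["grip_width"],st["wrist_force"])
save(s["pixels"],"w6.png",None,1.5)
E
```

```text
[0.46022156 0.2176847  0.16071193] 0.04636188834506252 [-0.01649203  0.37925979 -0.91226093]
```

View pics/w6.png

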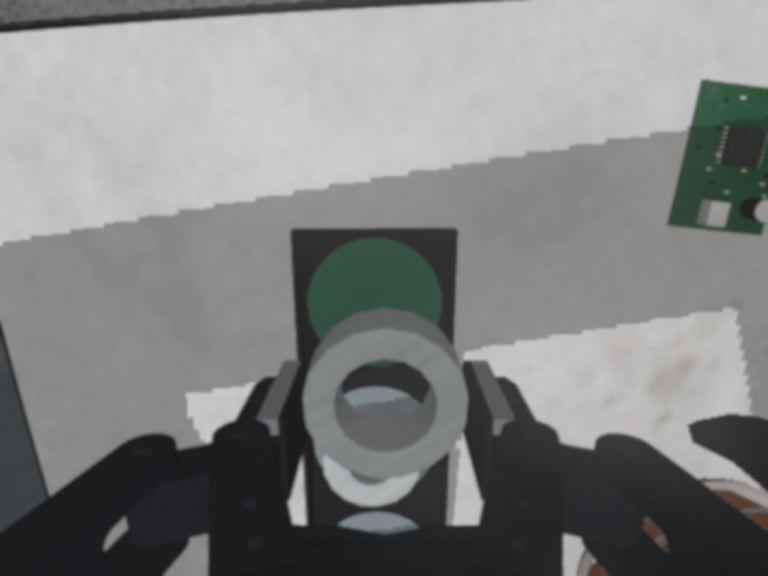

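```bash
python3 - <<'E'
from h import *
s=cams.snapshot("wrist")
np.save("wr_ring.npy",s,allow_pickle=True); p,R,st=pose(); np.save("wr_pose.npy",{"p":p,"R":R},allow_pickle=True);print(p)
save(s["pixels"],"w7.png",(190,195,324,330),4.4)
E
```

```text
[0.45913379 0.21736009 0.15912872]
```

View pics/w7.png

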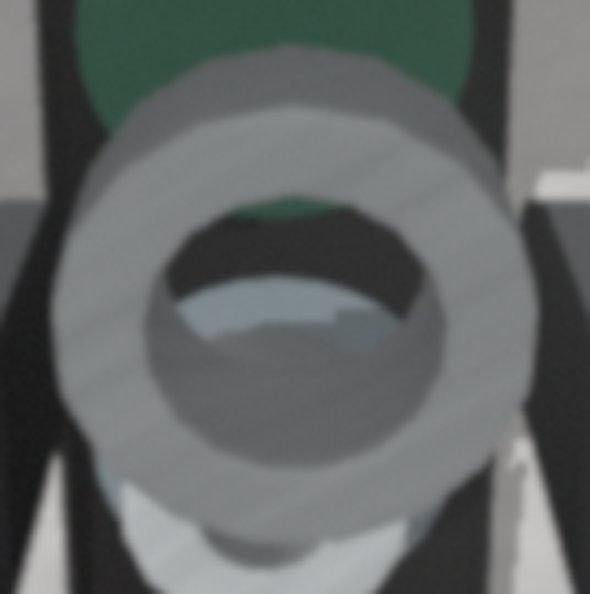

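```bash
python3 - <<'E'
from h import *
from scipy.optimize import least_squares
s=np.load("wr_ring.npy",allow_pickle=True).item(); d=np.load("wr_pose.npy",allow_pickle=True).item()
p,R=d["p"],d["R"]; print(R.round(4))
# measured extents
O=np.array([52,539,106,543])/4.4; I=np.array([144,446,196,469])/4.4
off=np.array([190,190,195,195])-.5
O=O+off;I=I+off
def ext(P): return np.array([P[:,0].min(),P[:,0].max(),P[:,1].min(),P[:,1].max()])
def f(v):
    C=p+R@v
    return np.r_[ext(circ(s,C,C[2],.024))-O,ext(circ(s,C,C[2],.014))-I]
r=least_squares(f,[.06,0,0],x_scale=.01,diff_step=1e-3); print(r.x.round(4),r.fun.round(2)); C=p+R@r.x; print("ring top world",C)
E
```

```text
[[ 7.000e-04  9.987e-01 -5.080e-02]
 [ 2.000e-04 -5.080e-02 -9.987e-01]
 [-1.000e+00  7.000e-04 -3.000e-04]]
[0.057  0.0004 0.0003] [-1.    0.86 -0.78  0.96  1.58 -1.44  1.49 -1.67]
ring top world [0.45955766 0.21708336 0.10214987]
```

```bash
python3 - <<'E'
from h import *
print(pose()[0]);print(delta([.462,-.10,.27],-.05));print(delta([.538,-.24,.25],-.02))
s=cams.snapshot("top")
for z in (.1,.15): print(unproj(s,(230,178),z),unproj(s,(252,157),z))
E
```

```text
[0.45913379 0.21736009 0.15912872]
(array([-110.9,   19.1,  316.8]), array([-0.04, -0.01, -0.04]))
(array([-90.9, 102. , 452.7]), array([-1.76, -0.01, -0.04]))
[0.56166382 0.04722813 0.1       ] [ 0.62204867 -0.01124428  0.1       ]
[0.55181316 0.04324178 0.15      ] [ 0.60917002 -0.01229853  0.15      ]
```

Request:
{"fn": "step_arm", "kwargs": {"rows": [[0.6,-0.05,0,0.0,0,0,0],[0.6,-0.09,0.004,0.035,0,0,0],[0.6,-0.11,0.008,0.09,0,0,0],[0.6,-0.11,0.011,0.145,0,0,0],[0.6,-0.11,0.015,0.2,0,0,0]]}}

```text
clock: 4.2
position: [0.4632, 0.0155, 0.2676]
ee_rot: [-0.487, -0.512, -0.488, 0.513]
wrist_force: [0.9, 0.2, -0.9]
grip_width: 0.0461
```

```bash
python3 - <<'E'
from h import *
print(pose()[0],env.read_state()["grip_width"]);print(delta([.462,-.10,.27],-.05));print(delta([.538,-.24,.25],-.02))
E
```

```text
[0.46315478 0.01546681 0.26763314] 0.046122505530603396
(array([ -2.4,   4.6, 115.4]), array([-0.01, -0.01,  0.11]))
(array([ 17.4,  87.6, 251.4]), array([-1.73, -0.01,  0.11]))
```

Request:
{"fn": "step_arm", "kwargs": {"rows": [[0.6,0,0.005,0.055,0,0,0],[0.6,0.003,0.02,0.11,-0.5,0,0],[0.6,0.008,0.045,0.16,-1,0,0],[0.6,0.013,0.07,0.21,-1.5,0,0],[0.6,0.017,0.0875,0.25,-1.8,0,0]]}}

```text
clock: 4.82
position: [0.5384, -0.239, 0.2493]
ee_rot: [-0.494, -0.505, -0.496, 0.505]
wrist_force: [0.3, 0.6, -1.0]
grip_width: 0.0461
```

Request:
{"fn": "step_arm", "kwargs": {"rows": [[0.6,0,0,0,0,0,0],[0.6,0,0,0,0,0,0],[0.6,0,0,0,0,0,0],[0.6,0,0,0,0,0,0]]}}

```text
clock: 5.32
position: [0.5387, -0.2361, 0.2521]
ee_rot: [0.496, 0.505, 0.495, -0.504]
wrist_force: [-0.2, -0.0, -0.5]
grip_width: 0.0465
```

```bash
python3 - <<'E'
from h import *
s=cams.snapshot("wrist")
p,R,st=pose();print(p,st["wrist_force"],st["grip_width"],np.abs(st["qvel"]).max())
np.save("wm.npy",{"s":s,"p":p,"R":R},allow_pickle=True)
save(s["pixels"],"w8.png",None,1.5)
E
```

```text
[ 0.53873721 -0.23630146  0.2522519 ] [ 0.15990282  0.57980886 -0.89315931] 0.046136449532612984 0.004049472685575036
```

View pics/w8.png

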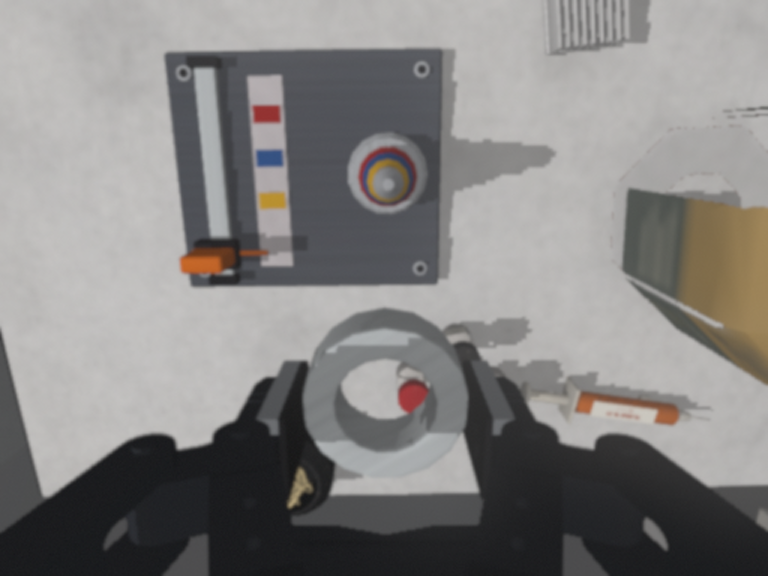

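```bash
python3 - <<'E'
from h import *
d=np.load("wm.npy",allow_pickle=True).item();s=d["s"]
c=unproj(s,(387.5/1.5-.17,174/1.5-.17),.028); n=unproj(s,(388/1.5-.17,184/1.5-.17),.103); print(c,n)
c=c[:2]
overlay(s,[(c,.028,.021,(0,0,255)),(c,.103,.0025,(0,255,255)),(c,.0985,.007,(0,255,0)),(c,.043,.016,(255,255,0))],"w9.png",(215,75,305,155),8)
E
```

```text
[ 0.54034297 -0.18029219  0.028     ] [ 0.54009938 -0.18088751  0.103     ]
```

View pics/w9.png

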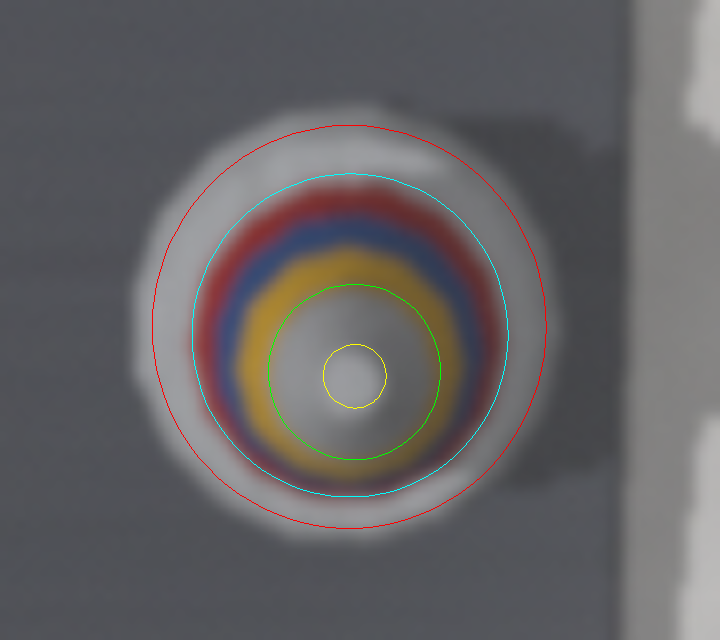

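```bash
python3 - <<'E'
from h import *
print(pose()[0]);print(delta([.5396,-.18,.195],-.02));print(delta([.5396,-.18,.1473],-.02))
E
```

```text
[ 0.53873721 -0.23630146  0.2522519 ]
(array([ 57.2,  -0.2, -56.3]), array([ 0.11,  0.01, -0.02]))
(array([104.9,  -0.2, -56.3]), array([ 0.11,  0.01, -0.02]))
```

Request:
{"fn": "step_arm", "kwargs": {"rows": [[0.6,0.01,0,-0.03,0,0,0],[0.6,0.035,0,-0.056,0.1,0,0],[0.6,0.057,0,-0.0563,0.1,0,0],[0.6,0.057,0,-0.0563,0.1,0,0],[0.6,0.057,0,-0.0563,0.1,0,0]]}}

```text
clock: 6.0
position: [0.5403, -0.1811, 0.196]
ee_rot: [0.495, 0.505, 0.494, -0.505]
wrist_force: [0.4, -0.1, -0.2]
grip_width: 0.0463
```

```bash
python3 - <<'E'
from h import *
s=cams.snapshot("wrist");p,R,st=pose()
print(p,st["wrist_force"],delta([.5396,-.18,.1473],-.02))
save(s["pixels"],"w10.png",(190,160,324,330),3.5)
E
```

```text
[ 0.54050734 -0.18138577  0.19640497] [ 0.54928254 -0.15900224 -0.96919347] (array([49.1, -1. , -1.4]), array([-0.07,  0.06, -0.12]))
```

View pics/w10.png

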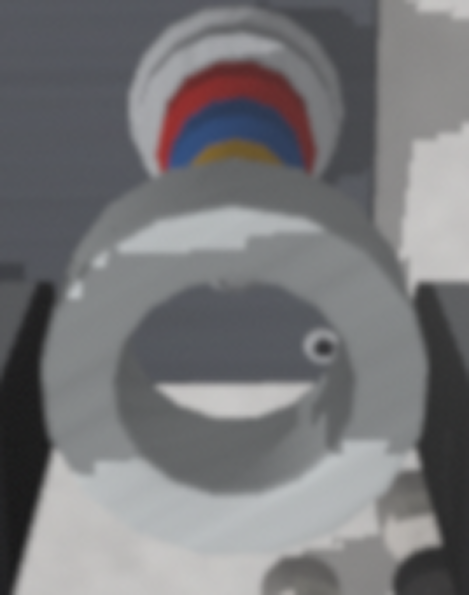

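Request:
{"fn": "step_arm", "kwargs": {"rows": [[0.6,0.015,-0.001,-0.0014,0,0,0],[0.6,0.03,-0.001,-0.0014,0,0,0],[0.6,0.035,-0.001,-0.0014,0,0,0],[0.6,0.035,-0.001,-0.0014,0,0,0]]}}

```text
clock: 6.55
position: [0.5384, -0.1793, 0.1589]
ee_rot: [-0.494, -0.505, -0.495, 0.505]
wrist_force: [-0.1, -0.4, -1.2]
grip_width: 0.0465
```

```bash
python3 - <<'E'
from h import *
s=cams.snapshot("wrist");p,R,st=pose()
print(p,st["wrist_force"],delta([.5396,-.18,.1473],-.02))
save(s["pixels"],"w11.png",(190,160,324,330),3.5)
E
```

```text
[ 0.53876325 -0.17949903  0.15958559] [ 0.22194276  0.04370178 -0.05498969] (array([12.3,  0.9,  0.5]), array([-0.06, -0.02,  0.03]))
```

View pics/w11.png

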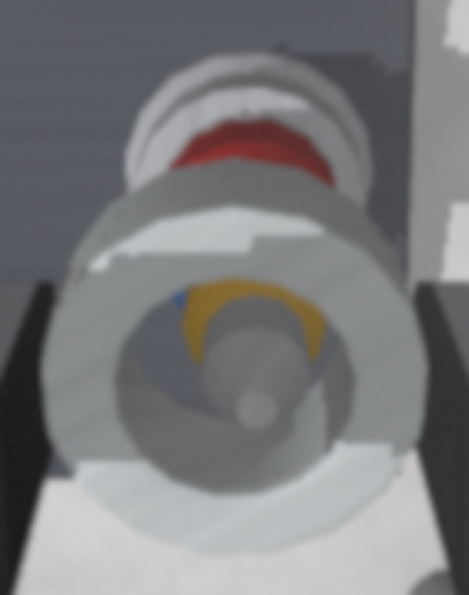

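Request:
{"fn": "step_arm", "kwargs": {"rows": [[0.6,0,0.0028,0.003,0,0,0],[0.6,0,0.0028,0.003,0,0,0],[0.6,0,0.0028,0.003,0,0,0]]}}

```text
clock: 6.98
position: [0.5417, -0.1827, 0.1602]
ee_rot: [0.495, 0.505, 0.495, -0.505]
wrist_force: [1.5, 0.3, -1.4]
grip_width: 0.046
```

```bash
python3 - <<'E'
from h import *
s=cams.snapshot("wrist");p,R,st=pose()
print(p,st["wrist_force"],delta([.5396,-.18,.1473],-.02))
save(s["pixels"],"w12.png",(190,160,324,330),3.5)
E
```

```text
[ 0.54165088 -0.18259129  0.16010113] [ 0.0097584   0.17072901 -0.73028007] (array([12.8, -2.1, -2.5]), array([-0.06,  0.01, -0.01]))
```

View pics/w12.png

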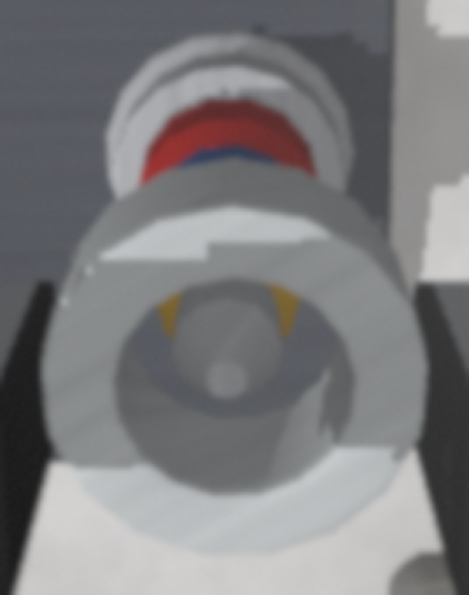

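Request:
{"fn": "step_arm", "kwargs": {"rows": [[0.6,0,-0.0006,-0.0003,0,0,0],[0.6,0,-0.0006,-0.0003,0,0,0],[0.6,0,-0.0006,-0.0003,0,0,0],[0.6,0,-0.0006,-0.0003,0,0,0],[0.6,0,-0.0006,-0.0003,0,0,0]]}}

```text
clock: 7.65
position: [0.541, -0.1823, 0.1599]
ee_rot: [-0.495, -0.505, -0.495, 0.505]
wrist_force: [-0.8, 0.1, -0.5]
grip_width: 0.0466
```

```bash
python3 - <<'E'
from h import *
s=cams.snapshot("wrist");p,R,st=pose()
print(p,st["wrist_force"],delta([.5396,-.18,.1473],-.02))
save(s["pixels"],"w13.png",(190,200,324,320),5)
E
```

```text
[ 0.54100646 -0.18225732  0.15993566] [-0.56302223  0.19416952 -1.68746709] (array([12.6, -1.5, -2.2]), array([-0.06,  0.  , -0.  ]))
```

View pics/w13.png

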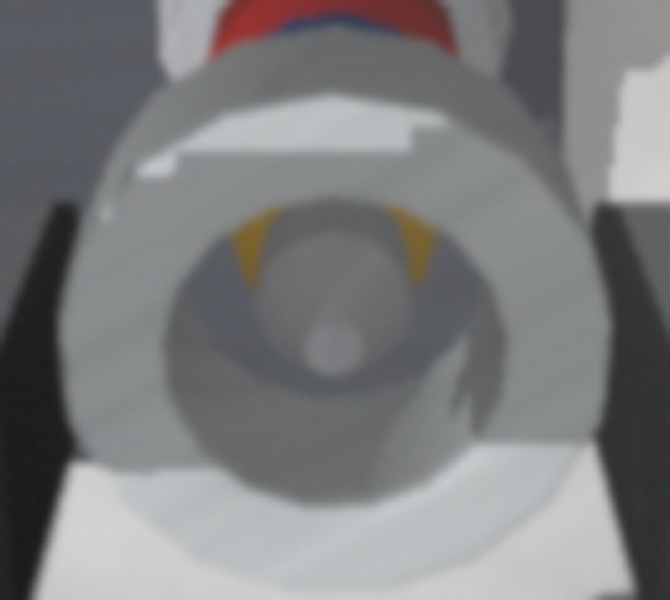

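Request:
{"fn": "step_arm", "kwargs": {"rows": [[0.6,0.006,0,0,0,0,0],[0.6,0.013,0,0,0,0,0],[0.6,0.013,0,0,0,0,0],[0.6,0.013,0,0,0,0,0],[0.6,0.013,0,0,0,0,0]]}}

```text
clock: 8.32
position: [0.5411, -0.1823, 0.1471]
ee_rot: [0.495, 0.505, 0.495, -0.505]
wrist_force: [0.0, 0.3, -1.2]
grip_width: 0.0463
```

```bash
python3 - <<'E'
from h import *
s=cams.snapshot("wrist");p,R,st=pose()
print(p,st["wrist_force"],st["ft_torque"],delta([.541,-.1823,.1473],-.02))
save(s["pixels"],"w14.png",(190,200,324,320),5)
E
```

```text
[ 0.54113858 -0.18229657  0.14714906] [-0.05190282 -0.3986613  -1.27518692] [-0.03626475 -0.02604276 -0.02170957] (array([-0.2, -0.1,  0. ]), array([-0.06,  0.01, -0.02]))
```

View pics/w14.png

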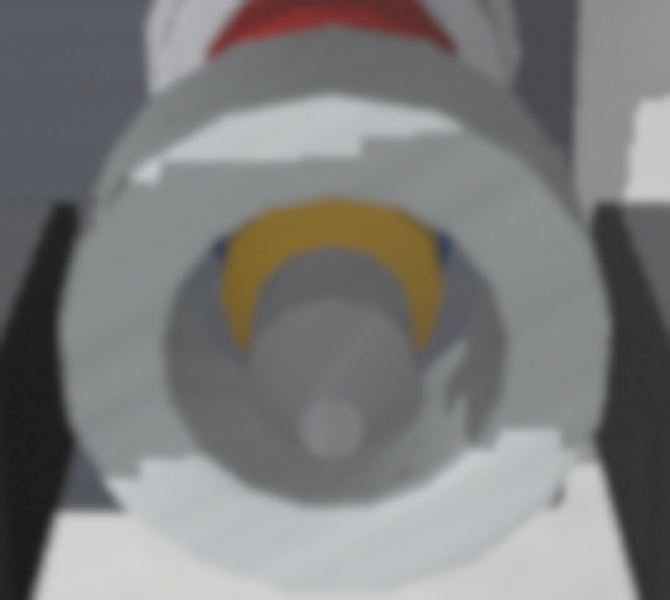

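```bash
cat >> h.py <<'E'
def exp_px(s,p,R,z,box,f,ring=(.0004,.0003)):
    X=p+R@np.array([p[2]-z,ring[0],ring[1]]); return ((proj(s,X)-np.array(box[:2])+.5)*f-.5).round(1)
E
python3 - <<'E'
from h import *
s=cams.snapshot("wrist");p,R,st=pose()
box=(190,200);f=5
for z in (.103,.098,.090,.028): print(z,exp_px(s,p,R,z,box,f),exp_px(s,p,R,z,box,f,(.0004,.0013)))
print(s["mtx"]@ (s["R"]@(p+R@np.array([.057,.0004,.0003]))+s["t"]))
E
```

```text
0.103 [351.6 443.1] [351.5 454.5]
0.098 [350.9 409.4] [350.8 420.4]
0.09 [349.9 360.1] [349.9 370.7]
0.028 [344.8 105. ] [344.8 112.8]
[36.86097171 38.61132312  0.14199752]
```

```bash
cat >> h.py <<'E'
from scipy.optimize import least_squares
def ext(P): return np.array([P[:,0].min(),P[:,0].max(),P[:,1].min(),P[:,1].max()])
def ringfit(s,O,I,box,f,z):
    off=np.array([box[0],box[0],box[1],box[1]])-.5
    o=(np.array(O)+.5)/f+off;i=(np.array(I)+.5)/f+off
    C0=unproj(s,((o[0]+o[1])/2,(o[2]+o[3])/2),z)
    def g(v):
        C=C0+v[:3]; return np.r_[ext(circ(s,C,C[2],.024))-o,ext(circ(s,C,C[2],.014+v[3]))-i]
    r=least_squares(g,[0,0,0,0.],x_scale=.01,diff_step=1e-3); return C0+r.x[:3],r
E
python3 - <<'E'
from h import *
s=cams.snapshot("wrist");p,R,st=pose();box=(190,200);f=5
C,r=ringfit(s,[60,611,95,592],[164,508,197,507],box,f,p[2]-.057)
print("ring top est",C,"tcp",p,r.x,r.fun.round(2))
ringz=p[2]-.0572
tr=lambda X:((proj(s,X)-np.array(box))*f+2)
for hz in (.103,.0985,.083):
  print(hz,tr(C+[0,0,hz-ringz]), "dx",tr(C+[.001,0,hz-ringz]),"dy",tr(C+[0,-.001,hz-ringz]))
E
```

```text
ring top est [ 0.54029936 -0.18429067  0.08621017] tcp [ 0.54111357 -0.18232817  0.14713315] [-3.45400779e-05 -3.32945825e-03 -3.92297277e-03  9.79592358e-04] [-0.08  0.17  0.24 -0.02 -0.12  0.03 -0.03 -0.21]
0.103 [336.14281001 436.62999945] dx [348.71887215 436.39176292] dy [336.39576198 447.69226948]
0.0985 [336.01392485 407.27270684] dx [348.19946892 407.04098817] dy [336.25931978 418.0573583 ]
0.083 [335.62526845 318.72034383] dx [346.63211313 318.50866103] dy [335.84772724 328.63911703]
```

```bash
cat >> h.py <<'E'
def ringfit2(s,O,I,box,f,z):
    off=np.array([box[0],box[0],box[1],box[1]])-.5
    o=(np.array(O)+.5)/f+off;i=(np.array(I)+.5)/f+off
    C0=unproj(s,((o[0]+o[1])/2,(o[2]+o[3])/2),z)
    def g(v):
        C=C0+np.r_[v[:2],0]; return np.r_[ext(circ(s,C,z,.024+v[2]))-o,ext(circ(s,C,z,.014+v[3]))-i]
    r=least_squares(g,[0,0,0,0.],x_scale=.01,diff_step=1e-3); return C0+np.r_[r.x[:2],0],r
E
python3 - <<'E'
from h import *
s=cams.snapshot("wrist");p,R,st=pose();box=(190,200);f=5
ringz=p[2]-.0572
C,r=ringfit2(s,[60,611,95,592],[164,508,197,507],box,f,ringz)
print("ring top est",C,"tcp",p,r.x,r.fun.round(2))
tr=lambda X:((proj(s,X)-np.array(box))*f+2)
for hz in (.103,.0985,.083):
  print(hz,tr(C+[0,0,hz-ringz]), "dx",tr(C+[.001,0,hz-ringz]),"dy",tr(C+[0,-.001,hz-ringz]))
E
```

```text
ring top est [ 0.5403071  -0.18224584  0.08990629] tcp [ 0.54109872 -0.1822624   0.14710629] [ 2.85542828e-07 -1.18683546e-03 -6.78619646e-04  5.56030178e-04] [-0.08  0.17  0.24 -0.02 -0.12  0.03 -0.03 -0.21]
0.103 [336.14675959 439.38004318] dx [349.12641802 439.13450437] dy [336.40779967 450.79011238]
0.0985 [336.01601374 409.02436151] dx [348.58011724 408.78573879] dy [336.26900899 420.13942868]
0.083 [335.62331228 317.82373084] dx [346.93809893 317.60629951] dy [335.85198537 328.02135921]
```

Request:
{"fn": "step_arm", "kwargs": {"rows": [[0.6,0,-0.0004,-0.0005,0,0,0],[0.6,0.002,-0.0004,-0.0005,0,0,0],[0.6,0.004,-0.0004,-0.0005,0,0,0],[0.6,0.004,-0.0004,-0.0005,0,0,0]]}}

```text
clock: 9.02
position: [0.5404, -0.1816, 0.1425]
ee_rot: [-0.494, -0.505, -0.495, 0.505]
wrist_force: [1.0, -0.1, -0.6]
grip_width: 0.0463
```

Request:
{"fn": "step_arm", "kwargs": {"rows": [[0.6,0.001,0,0,0,0,0],[0.6,0.002,0,0,0,0,0],[0.6,0.002,0,0,0,0,0]]}}

```text
clock: 9.4
position: [0.5405, -0.1817, 0.1408]
ee_rot: [-0.495, -0.505, -0.495, 0.505]
wrist_force: [-0.1, 0.1, -0.6]
grip_width: 0.0464
```

Request:
{"fn": "step_arm", "kwargs": {"rows": [[0.6,0.001,0,0,0,0,0],[0.6,0.002,0,0,0,0,0],[0.6,0.002,0,0,0,0,0]]}}

```text
clock: 9.78
position: [0.5405, -0.1817, 0.1388]
ee_rot: [-0.495, -0.505, -0.495, 0.505]
wrist_force: [-0.3, -0.4, -0.5]
grip_width: 0.0462
```

```bash
python3 - <<'E'
from h import *
s=cams.snapshot("wrist");p,R,st=pose()
print(p,st["wrist_force"],st["ft_torque"])
save(s["pixels"],"w15.png",(190,200,324,320),5)
E
```

```text
[ 0.54054548 -0.18173054  0.13884333] [-0.04605267  0.72336277 -0.69859338] [-0.03589774  0.04387724  0.0151407 ]
```

View pics/w15.png

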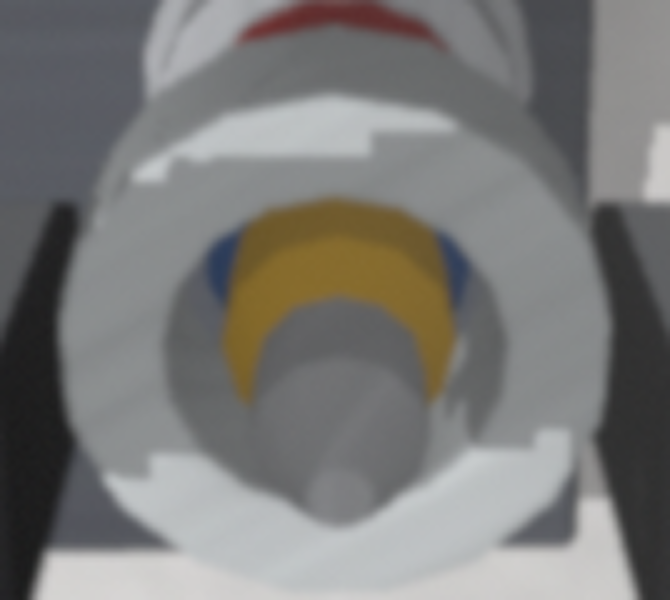

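```bash
python3 - <<'E'
from h import *
s=cams.snapshot("wrist");p,R,st=pose();box=(190,200);f=5
ringz=p[2]-.0572
C,r=ringfit2(s,[60,611,95,592],[164,508,197,507],box,f,ringz)
tr=lambda X:((proj(s,X)-np.array(box))*f+2)
for hz in (.103,.0985,.083):
  print(hz,tr(C+[0,0,hz-ringz]), "dx",tr(C+[.001,0,hz-ringz]),"dy",tr(C+[0,-.001,hz-ringz]))
E
```

```text
0.103 [336.24739314 500.39624423] dx [350.07043423 500.14068118] dy [336.52514802 512.39263008]
0.0985 [336.13466758 466.09285843] dx [349.48792366 465.84470516] dy [336.40327997 477.76694561]
0.083 [335.798776   363.85273148] dx [347.75080998 363.62724474] dy [336.03998296 374.52644564]
```

Request:
{"fn": "step_arm", "kwargs": {"rows": [[0.6,0.001,0.0003,-0.0003,0,0,0],[0.6,0.002,0.0003,-0.0003,0,0,0],[0.6,0.003,0.0003,-0.0003,0,0,0],[0.6,0.003,0.0003,-0.0003,0,0,0]]}}

```text
clock: 10.38
position: [0.5408, -0.1814, 0.1357]
ee_rot: [-0.495, -0.505, -0.495, 0.505]
wrist_force: [-1.1, -0.6, -0.9]
grip_width: 0.0462
```

Request:
{"fn": "step_arm", "kwargs": {"rows": [[0.6,0.001,0,0,0,0,0],[0.6,0.002,0,0,0,0,0],[0.6,0.003,0,0,0,0,0],[0.6,0.003,0,0,0,0,0]]}}

```text
clock: 10.88
position: [0.5408, -0.1814, 0.1328]
ee_rot: [-0.495, -0.505, -0.495, 0.505]
wrist_force: [0.1, 0.1, -1.3]
grip_width: 0.0461
```

```bash
python3 - <<'E'
from h import *
s=cams.snapshot("wrist");p,R,st=pose()
print(p,st["wrist_force"],st["ft_torque"])
save(s["pixels"],"w16.png",(190,200,324,320),5)
box=(190,200);f=5
ringz=p[2]-.0572
C,r=ringfit2(s,[60,611,95,592],[164,508,197,507],box,f,ringz)
tr=lambda X:((proj(s,X)-np.array(box))*f+2)
for hz in (.103,.0985,.083):
  print(hz,tr(C+[0,0,hz-ringz]), "dx",tr(C+[.001,0,hz-ringz]),"dy",tr(C+[0,-.001,hz-ringz]))
E
```

```text
[ 0.54089261 -0.18142282  0.13286665] [ 0.52277069  1.53386953 -1.74975313] [-0.00720672  0.00454946  0.0078403 ]
0.103 [336.36701407 550.24501399] dx [350.8793096  549.97956991] dy [336.65831502 562.70394097]
0.0985 [336.25108274 512.54030292] dx [350.24699726 512.28279352] dy [336.53234436 524.65525656]
0.083 [335.90785804 400.88439785] dx [348.37334679 400.65109998] dy [336.15921029 411.93266761]
```

View pics/w16.png

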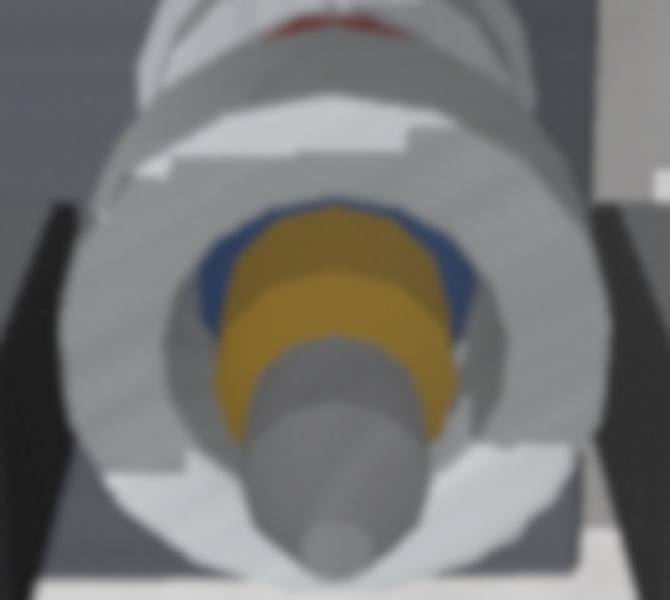

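Request:
{"fn": "step_arm", "kwargs": {"rows": [[0.6,0.001,0,0,0,0,0],[0.6,0.002,0,0,0,0,0],[0.6,0.003,0,0,0,0,0],[0.6,0.003,0,0,0,0,0]]}}

```text
clock: 11.42
position: [0.5408, -0.1814, 0.1297]
ee_rot: [-0.495, -0.505, -0.495, 0.505]
wrist_force: [0.2, 0.9, -1.0]
grip_width: 0.0466
```

Request:
{"fn": "step_arm", "kwargs": {"rows": [[0.6,0.001,0,0,0,0,0],[0.6,0.0015,0,0,0,0,0],[0.6,0.002,0,0,0,0,0],[0.6,0.002,0,0,0,0,0]]}}

```text
clock: 11.92
position: [0.5409, -0.1814, 0.1279]
ee_rot: [-0.495, -0.505, -0.495, 0.505]
wrist_force: [0.3, 0.5, -1.4]
grip_width: 0.046
```

Request:
{"fn": "step_arm", "kwargs": {"rows": [[0.6,0.0005,0,0,0,0,0],[0.6,0.001,0,0,0,0,0],[0.6,0.001,0,0,0,0,0]]}}

```text
clock: 12.3
position: [0.5408, -0.1814, 0.1268]
ee_rot: [-0.495, -0.505, -0.495, 0.505]
wrist_force: [-0.0, 0.1, -1.7]
grip_width: 0.0457
```

Request:
{"fn": "step_arm", "kwargs": {"rows": [[0.6,0.0005,0,0,0,0,0],[0.6,0.0005,0,0,0,0,0],[0.6,0.0005,0,0,0,0,0]]}}

```text
clock: 12.68
position: [0.5409, -0.1814, 0.1264]
ee_rot: [-0.495, -0.505, -0.495, 0.505]
wrist_force: [-0.3, 0.2, -0.7]
grip_width: 0.0464
```

Request:
{"fn": "step_arm", "kwargs": {"rows": [[0.6,0.0005,0,0,0,0,0],[0.6,0.0005,0,0,0,0,0],[0.6,0.0005,0,0,0,0,0]]}}

```text
clock: 13.05
position: [0.5409, -0.1814, 0.1259]
ee_rot: [-0.495, -0.505, -0.495, 0.505]
wrist_force: [0.1, 0.0, -0.8]
grip_width: 0.0463
```

Request:
{"fn": "step_arm", "kwargs": {"rows": [[0.6,0.0005,0,0,0,0,0],[0.6,0.0005,0,0,0,0,0],[0.6,0.0005,0,0,0,0,0]]}}

```text
clock: 13.42
position: [0.5409, -0.1814, 0.1254]
ee_rot: [-0.495, -0.505, -0.495, 0.505]
wrist_force: [1.0, 0.9, -0.9]
grip_width: 0.0463
```

Request:
{"fn": "step_arm", "kwargs": {"rows": [[0.6,0.0005,0,0,0,0,0],[0.6,0.0005,0,0,0,0,0],[0.6,0.0005,0,0,0,0,0]]}}

```text
clock: 13.8
position: [0.5409, -0.1815, 0.1249]
ee_rot: [0.495, 0.505, 0.495, -0.505]
wrist_force: [-0.1, -0.6, -0.3]
grip_width: 0.046
```

Request:
{"fn": "step_arm", "kwargs": {"rows": [[0.6,0.0005,0,0,0,0,0],[0.6,0.0005,0,0,0,0,0],[0.6,0.0005,0,0,0,0,0]]}}

```text
clock: 14.18
position: [0.5409, -0.1814, 0.1244]
ee_rot: [0.495, 0.505, 0.495, -0.505]
wrist_force: [0.3, 1.3, 0.2]
grip_width: 0.0464
```

Request:
{"fn": "step_arm", "kwargs": {"rows": [[0.6,0.0005,0,0,0,0,0],[0.6,0.0005,0,0,0,0,0],[0.6,0.0005,0,0,0,0,0]]}}

```text
clock: 14.55
position: [0.5409, -0.1814, 0.124]
ee_rot: [0.495, 0.505, 0.495, -0.505]
wrist_force: [-0.5, -1.0, 0.4]
grip_width: 0.046
```

Request:
{"fn": "step_arm", "kwargs": {"rows": [[0.6,0.0004,0,0,0,0,0],[0.6,0.0004,0,0,0,0,0],[0.6,0.0004,0,0,0,0,0]]}}

```text
clock: 14.92
position: [0.5409, -0.1814, 0.1236]
ee_rot: [0.495, 0.505, 0.495, -0.505]
wrist_force: [-0.2, 1.4, 2.0]
grip_width: 0.0465
```

Request:
{"fn": "step_arm", "kwargs": {"rows": [[0.6,0.0004,0,0,0,0,0],[0.6,0.0004,0,0,0,0,0],[0.6,0.0004,0,0,0,0,0]]}}

```text
clock: 15.3
position: [0.541, -0.1815, 0.1233]
ee_rot: [0.495, 0.505, 0.495, -0.505]
wrist_force: [-1.5, 1.0, 4.3]
grip_width: 0.046
```

Request:
{"fn": "step_arm", "kwargs": {"rows": [[0.6,0.0004,0,0,0,0,0],[0.6,0.0004,0,0,0,0,0],[0.6,0.0004,0,0,0,0,0]]}}

```text
clock: 15.68
position: [0.541, -0.1815, 0.123]
ee_rot: [0.495, 0.505, 0.495, -0.505]
wrist_force: [-1.5, 1.7, 5.3]
grip_width: 0.0462
```

Request:
{"fn": "step_arm", "kwargs": {"rows": [[0.6,0.0004,0,0,0,0,0],[0.6,0.0004,0,0,0,0,0],[0.6,0.0004,0,0,0,0,0]]}}

```text
clock: 16.05
position: [0.541, -0.1815, 0.1227]
ee_rot: [0.495, 0.505, 0.495, -0.505]
wrist_force: [-1.8, 2.1, 6.6]
grip_width: 0.0462
```

Request:
{"fn": "step_arm", "kwargs": {"rows": [[0.6,0.0003,-0.0002,-0.0002,0,0,0],[0.6,0.0003,-0.0002,-0.0002,0,0,0],[0.6,0.0003,-0.0002,-0.0002,0,0,0]]}}

```text
clock: 16.42
position: [0.541, -0.1815, 0.1226]
ee_rot: [0.495, 0.505, 0.494, -0.505]
wrist_force: [-2.4, 0.8, 6.6]
grip_width: 0.0463
```

Request:
{"fn": "step_arm", "kwargs": {"rows": [[0.6,0.0004,-0.0001,-0.0001,0,0,0],[0.6,0.0004,-0.0001,-0.0001,0,0,0],[0.6,0.0004,-0.0001,-0.0001,0,0,0]]}}

```text
clock: 16.8
position: [0.541, -0.1814, 0.1225]
ee_rot: [0.495, 0.505, 0.494, -0.505]
wrist_force: [-2.4, 0.7, 8.0]
grip_width: 0.0466
```

Request:
{"fn": "step_arm", "kwargs": {"rows": [[0.6,0.0005,-0.0003,0,0,0,0],[0.6,0.0005,-0.0003,0,0,0,0],[0.6,0.0005,-0.0003,0,0,0,0]]}}

```text
clock: 17.18
position: [0.5409, -0.1815, 0.1222]
ee_rot: [0.495, 0.505, 0.494, -0.505]
wrist_force: [-1.6, 1.7, 9.9]
grip_width: 0.0463
```

Request:
{"fn": "step_arm", "kwargs": {"rows": [[0.6,0.0005,0,0,0,0,0],[0.6,0.0005,0,0,0,0,0],[0.6,0.0005,0,0,0,0,0]]}}

```text
clock: 17.55
position: [0.5409, -0.1815, 0.122]
ee_rot: [0.495, 0.505, 0.494, -0.505]
wrist_force: [-2.4, 1.6, 12.1]
grip_width: 0.046
```

Request:
{"fn": "step_arm", "kwargs": {"rows": [[0.6,0,0,0,0,0,0],[0.6,0,0,0,0,0,0]]}}

```text
clock: 17.8
position: [0.541, -0.1815, 0.122]
ee_rot: [0.495, 0.505, 0.494, -0.505]
wrist_force: [-2.7, 1.4, 10.7]
grip_width: 0.0461
```

```bash
python3 - <<'E'
from h import *
s=cams.snapshot("wrist");p,R,st=pose()
print(p,st["wrist_force"],st["ft_torque"])
save(s["pixels"],"w17.png",(190,200,324,320),5)
s=cams.snapshot("scene");save(s["pixels"],"s17.png",(170,140,350,260),4)
E
```

```text
[ 0.54094062 -0.18150127  0.12199675] [-2.36294266  1.15243074 10.24585841] [0.36949794 0.55550287 0.00907532]
```

View pics/w17.png

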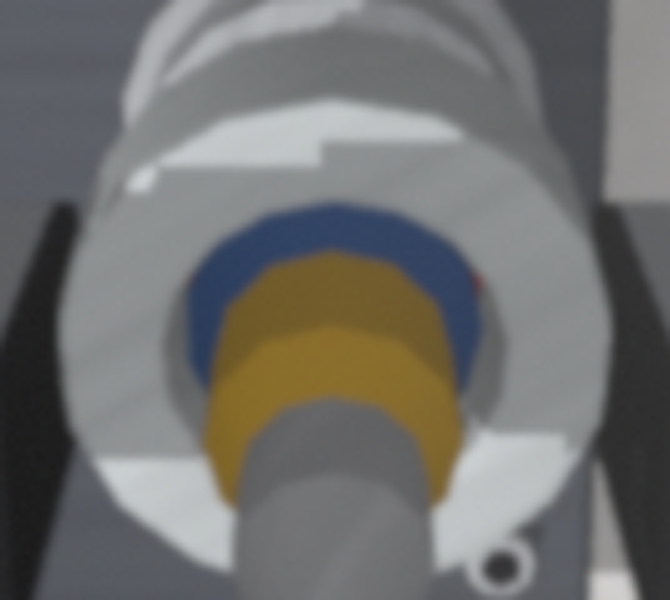

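View pics/s17.png

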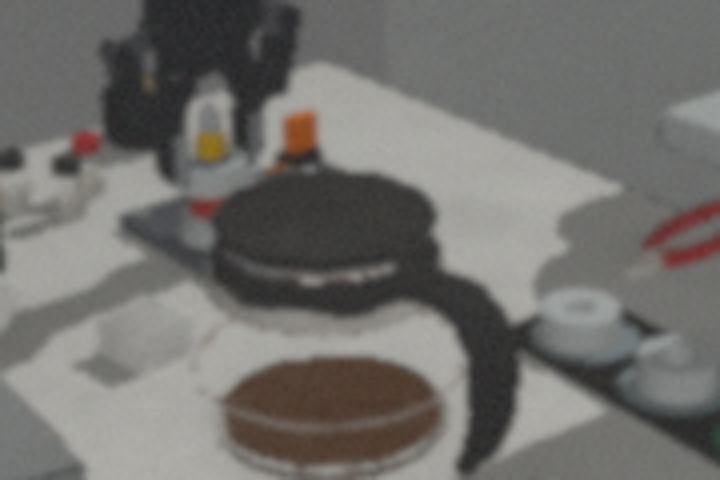

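Request:
{"fn": "step_arm", "kwargs": {"rows": [[0.6,-0.0006,0,0,0,0,0],[0.6,-0.0012,0,0,0,0,0],[0.6,-0.0018,0.0002,0,0,0,0],[0.6,-0.0018,0.0002,0,0,0,0]]}}

```text
clock: 18.4
position: [0.5409, -0.1814, 0.1229]
ee_rot: [0.495, 0.505, 0.494, -0.505]
wrist_force: [-0.4, 1.0, 5.6]
grip_width: 0.0464
```

Request:
{"fn": "step_arm", "kwargs": {"rows": [[0.45,0,0,0,0,0,0],[0.3,0,0,0,0,0,0],[0.2,0,0,0,0,0,0],[0.2,0,0,0,0,0,0]]}}

```text
clock: 18.9
position: [0.5402, -0.181, 0.1219]
ee_rot: [-0.494, -0.505, -0.495, 0.505]
wrist_force: [0.3, -0.6, -0.2]
grip_width: 0.0687
```

```bash
python3 - <<'E'
from h import *
s=cams.snapshot("wrist");p,R,st=pose()
print(p,st["wrist_force"],st["ft_torque"],st["grip_width"])
save(s["pixels"],"w18.png",(130,160,384,384),2.6)
E
```

```text
[ 0.54024722 -0.18104646  0.12200045] [-0.19370043  0.43376663  0.18965726] [-0.01238407  0.00815452  0.00198462] 0.06827301982555131
```

View pics/w18.png

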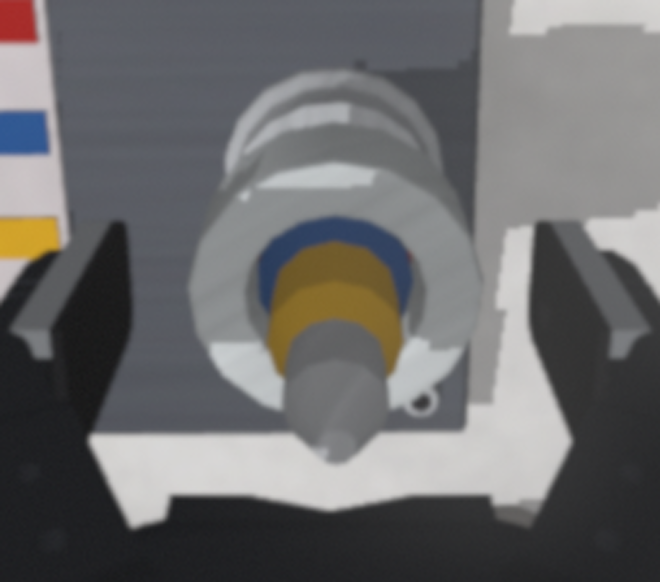

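Request:
{"fn": "step_arm", "kwargs": {"rows": [[0.2,-0.03,0,0,0,0,0],[0.2,-0.08,0,0,0,0,0],[0.2,-0.12,0,0,0,0,0],[0.6,-0.12,-0.05,0.02,0,0,0],[1,-0.12,-0.097,0.06,0,0,0]]}}

```text
clock: 19.58
position: [0.4416, -0.2388, 0.243]
ee_rot: [0.496, 0.505, 0.495, -0.504]
wrist_force: [0.4, -1.8, -1.1]
grip_width: 0.0327
```

Request:
{"fn": "step_arm", "kwargs": {"rows": [[1,0,0,0.015,0,0,0],[1,0,0,0.015,0,0,0],[1,0,0,0.015,0,0,0]]}}

```text
clock: 19.95
position: [0.4426, -0.2536, 0.2423]
ee_rot: [0.495, 0.505, 0.495, -0.505]
wrist_force: [0.7, 1.0, 0.8]
grip_width: 0.0001
```

```bash
python3 - <<'E'
from h import *
s=cams.snapshot("wrist");p,R,st=pose()
print(p,st["wrist_force"],st["grip_width"],st["q"])
save(s["pixels"],"w19.png",None,1.5)
np.save("wf.npy",{"s":s,"p":p,"R":R},allow_pickle=True)
E
```

```text
[ 0.44266712 -0.25331824  0.24225273] [ 0.17172472 -0.15366564  0.68904955] 0.000287861582294382 [-6.74682572e-01 -1.59501327e-03  1.88667506e+00  3.79155256e-04
  1.25689989e+00 -6.54944036e-01]
```

View pics/w19.png

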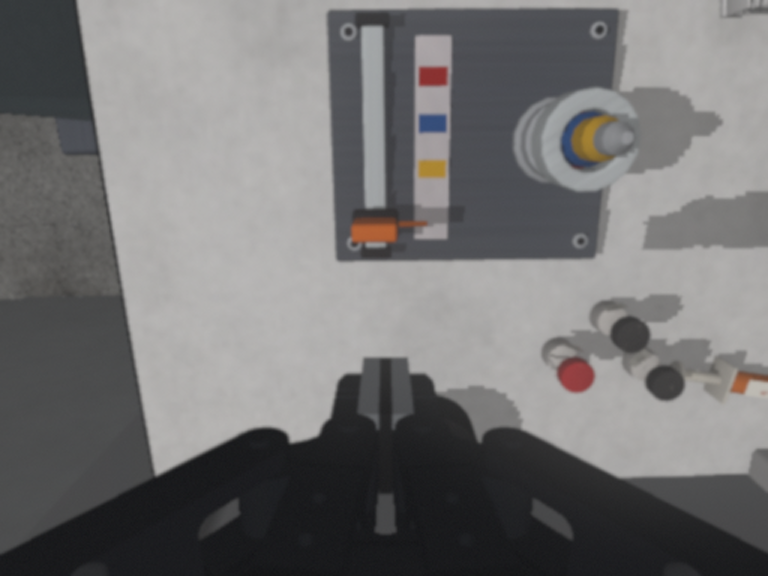

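```bash
python3 - <<'E'
from h import *
d=np.load("wf.npy",allow_pickle=True).item();s,p,R=d["s"],d["p"],d["R"]
u=lambda x,y,z:(unproj(s,((x+.5)/1.5-.5,(y+.5)/1.5-.5),z)*1000).round(1)
print("fin",u(374.5,231,.053),u(352,222,.053),u(397,242,.053))
for n,x,y in [("Y",432,169.5),("B",432.5,123.5),("R",433,76.5)]: print(n,u(x,y,.0115))
print("rail",u(373,30,.02),u(375,205,.02)); print("tip",u(386,358,p[2]-.073))
print("plate",u(328,10,.01),u(337,261,.01),u(621,10,.01),u(595,257,.01))
print(p,delta([.442,-.262,.109],-.0))
E
```

```text
fin [ 437.  -224.6   53. ] [ 425.6 -219.7   53. ] [ 448.6 -230.6   53. ]
Y [ 470.4 -195.9   11.5]
B [ 470.5 -170.4   11.5]
R [ 470.7 -145.4   11.5]
rail [ 438.2 -122.9   20. ] [ 436.9 -214.8   20. ]
tip [ 442.2 -245.5  169.3]
plate [ 413.9 -110.3   10. ] [ 412.6 -249.3   10. ] [ 573.4 -112.5   10. ] [ 571.  -249.9   10. ]
[ 0.44266712 -0.25331824  0.24225273] (array([133.2,  -0.5,   8.8]), array([-1.14, -0.03,  0.  ]))
```

Request:
{"fn": "step_arm", "kwargs": {"rows": [[1,0.045,-0.005,0.004,0,0,0],[1,0.09,-0.005,0.004,-0.5,0,0],[1,0.12,-0.005,0.004,-0.5,0,0],[1,0.133,-0.005,0.004,-0.5,0,0],[1,0.133,-0.005,0.004,-0.5,0,0]]}}

```text
clock: 20.62
position: [0.437, -0.2572, 0.1089]
ee_rot: [-0.497, -0.503, -0.498, 0.503]
wrist_force: [0.5, -0.3, -0.3]
grip_width: -0.0003
```

```bash
python3 - <<'E'
from h import *
s=cams.snapshot("wrist");p,R,st=pose()
print(p,st["wrist_force"],delta([.437,-.162,.109],0))
save(s["pixels"],"w20.png",None,1.5)
E
```

```text
[ 0.43757544 -0.25789639  0.10996814] [ 0.25293192 -0.81198743  0.50157942] (array([  0.9,  -1.7, -95.9]), array([-0.66,  0.02, -0.03]))
```

View pics/w20.png

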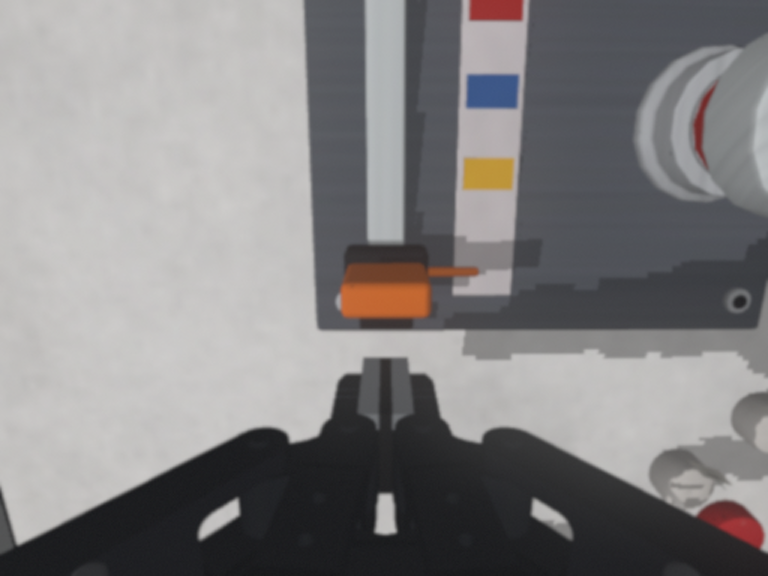

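Request:
{"fn": "step_arm", "kwargs": {"rows": [[1,0,0,-0.015,0,0,0],[1,0,0,-0.03,0,0,0],[1,0,0,-0.045,0,0,0],[1,0,0,-0.055,0,0,0],[1,0,0,-0.055,0,0,0]]}}

```text
clock: 21.3
position: [0.4373, -0.2017, 0.1092]
ee_rot: [0.497, 0.503, 0.498, -0.503]
wrist_force: [-0.2, 0.1, 0.0]
grip_width: 0.0002
```

Request:
{"fn": "step_arm", "kwargs": {"rows": [[1,0,0,-0.01,0,0,0],[1,0,0,-0.02,0,0,0],[1,0,0,-0.028,0,0,0],[1,0,0,-0.028,0,0,0],[1,0,0,-0.028,0,0,0]]}}

```text
clock: 21.92
position: [0.4378, -0.1747, 0.1093]
ee_rot: [0.497, 0.503, 0.497, -0.503]
wrist_force: [-0.6, -0.1, 0.8]
grip_width: -0.0002
```

```bash
python3 - <<'E'
from h import *
s=cams.snapshot("wrist");p,R,st=pose()
print(p,st["wrist_force"],delta([.437,-.162,.109],0))
save(s["pixels"],"w21.png",None,1.5)
E
```

```text
[ 0.4378334  -0.17487952  0.10928507] [-0.18706401 -0.72187113 -0.37718152] (array([  0.3,  -1. , -12.9]), array([-0.71, -0.02,  0.01]))
```

View pics/w21.png

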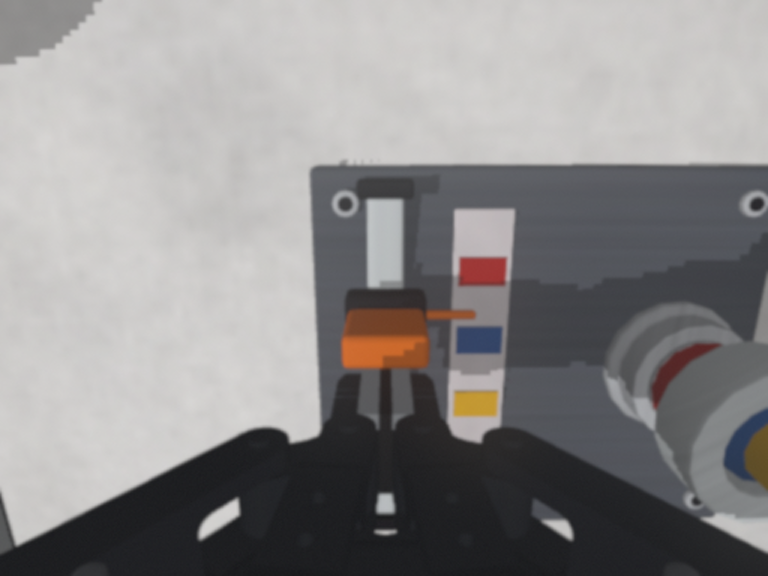

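```bash
python3 - <<'E'
from h import *
s=cams.snapshot("wrist");p,R,st=pose()
u=lambda x,y,z:(unproj(s,((x+.5)/1.5-.5,(y+.5)/1.5-.5),z)*1000).round(1)
print("fin",u(385,335.5,.053),u(385,367.5,.053))
print("ptr",u(460,315,.018),u(460,315,.022))
for n,x,y in [("Y",475,404),("B",479.5,340),("R",483,271.5)]: print(n,u(x,y,.0115))
E
```

```text
fin [ 437.1 -153.1   53. ] [ 437.  -162.4   53. ]
ptr [ 462.4 -159.3   18. ] [ 461.8 -158.    22. ]
Y [ 470.  -196.4   11.5]
B [ 470.7 -171.    11.5]
R [ 470.8 -145.9   11.5]
```

Request:
{"fn": "step_arm", "kwargs": {"rows": [[1,0,0,-0.004,0,0,0],[1,0,0,-0.008,0,0,0],[1,0,0,-0.012,0,0,0],[1,0,0,-0.0123,0,0,0],[1,0,0,-0.0123,0,0,0]]}}

```text
clock: 22.65
position: [0.438, -0.1624, 0.1094]
ee_rot: [0.497, 0.503, 0.497, -0.503]
wrist_force: [0.6, -0.7, -0.6]
grip_width: 0.0001
```

Request:
{"fn": "step_arm", "kwargs": {"rows": [[1,0,0,0.01,0,0,0],[1,0,0,0.02,0,0,0],[1,-0.03,0,0.03,0,0,0],[1,-0.08,0,0.04,0,0,0],[1,-0.12,0,0.04,0,0,0]]}}

```text
clock: 23.28
position: [0.4376, -0.2042, 0.2313]
ee_rot: [0.497, 0.503, 0.496, -0.503]
wrist_force: [0.4, 0.3, 0.3]
grip_width: -0.0001
```

Request:
{"fn": "step_arm", "kwargs": {"rows": [[1,0,0,0,0,0,0],[1,0,0,0,0,0,0],[1,0,0,0,0,0,0]]}}

```text
clock: 23.65
position: [0.4367, -0.2024, 0.2278]
ee_rot: [-0.496, -0.503, -0.498, 0.503]
wrist_force: [0.1, 0.4, -0.3]
grip_width: 0.0001
```

```bash
python3 - <<'E'
from h import *
s=cams.snapshot("wrist");p,R,st=pose()
print(p,st["wrist_force"])
save(s["pixels"],"w22.png",None,1.5)
np.save("we.npy",{"s":s,"p":p,"R":R},allow_pickle=True)
s=cams.snapshot("top");save(s["pixels"],"t22.png",(150,140,390,245),3.3)
E
```

```text
[ 0.43679577 -0.20230378  0.22782989] [0.49985786 0.05361995 0.411712  ]
```

View pics/w22.png

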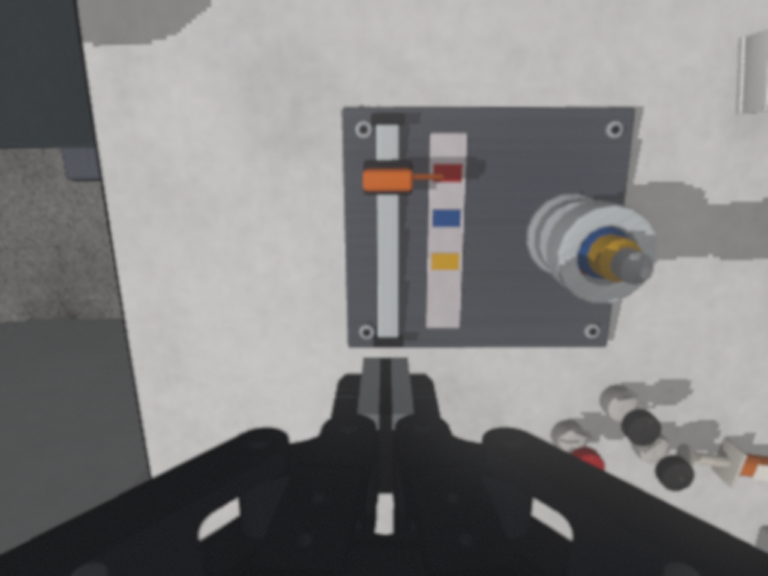

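View pics/t22.png

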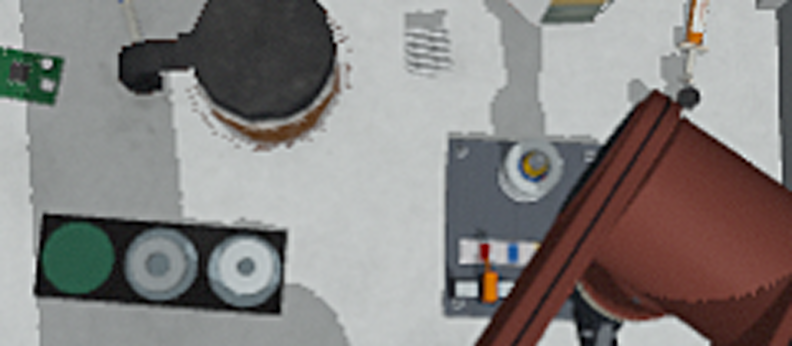

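```bash
python3 - <<'E'
from h import *
d=np.load("we.npy",allow_pickle=True).item();s=d["s"]
u=lambda x,y,z:(unproj(s,((x+.5)/1.5-.5,(y+.5)/1.5-.5),z)*1000).round(1)
print("fin",u(387,169.5,.053),u(387,192,.053),"ptr",u(435,177,.02))
for n,x,y in [("Y",445,261),("B",446.5,218),("R",448,173)]: print(n,u(x,y,.0115))
c=unproj(s,((606+.5)/1.5-.5,(253+.5)/1.5-.5),.067)[:2];print(c)
overlay(s,[(c,.067,.0233,(0,0,255)),(c,.067,.0145,(0,255,255)),(c,.047,.024,(255,0,255)),(c,.103,.0025,(0,255,0))],"w23.png",(340,115,450,215),6)
E
```

```text
fin [ 437.2 -141.8   53. ] [ 437.  -152.3   53. ] ptr [ 463.  -147.2   20. ]
Y [ 470.3 -195.4   11.5]
B [ 470.6 -170.5   11.5]
R [ 471.  -145.6   11.5]
[ 0.53920187 -0.18017847]
```

View pics/w23.png

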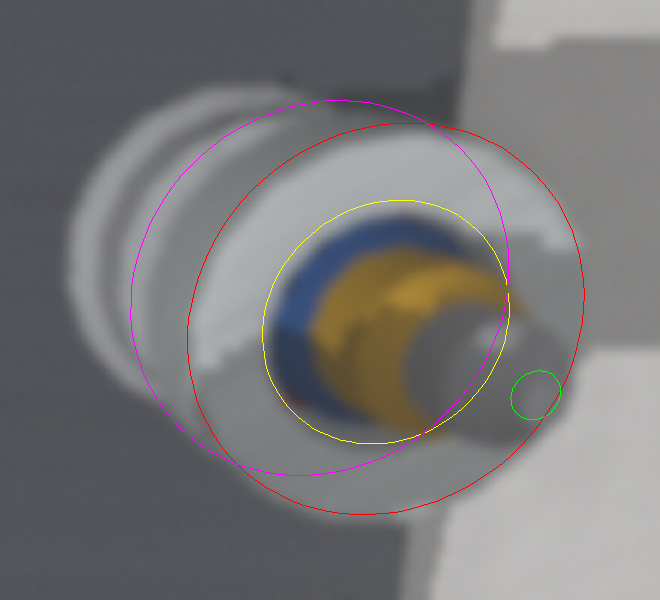

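Request:
{"fn": "step_arm", "kwargs": {"rows": [[1,0.04,0,0,0,0,0],[1,0.08,0,0,0,0,0],[1,0.118,0,0,0,0,0],[1,0.118,0,-0.015,0,0,0],[1,0.118,0,-0.03,0,0,0]]}}

```text
clock: 24.38
position: [0.4382, -0.1718, 0.112]
ee_rot: [0.497, 0.503, 0.497, -0.503]
wrist_force: [1.1, 0.4, 0.6]
grip_width: 0.0003
```

```bash
python3 - <<'E'
from h import *
print(pose()[0],delta([.437,-.1607,.1094],0)[0])
E
```

```text
[ 0.4381904  -0.17181598  0.11199885] [  2.6  -1.3 -11.1]
```

Request:
{"fn": "step_arm", "kwargs": {"rows": [[1,0.001,-0.001,-0.003,0,0,0],[1,0.001,-0.001,-0.006,0,0,0],[1,0.001,-0.001,-0.009,0,0,0],[1,0.001,-0.001,-0.011,0,0,0],[1,0.001,-0.001,-0.011,0,0,0]]}}

```text
clock: 25.0
position: [0.4372, -0.1618, 0.1106]
ee_rot: [0.497, 0.503, 0.497, -0.503]
wrist_force: [0.2, -0.5, 0.2]
grip_width: 0.0
```

```bash
python3 - <<'E'
from h import *
s=cams.snapshot("wrist");p,R,st=pose();print(p)
save(s["pixels"],"w24.png",None,1.5)
u=lambda x,y,z:(unproj(s,((x+.5)/1.5-.5,(y+.5)/1.5-.5),z)*1000).round(1)
E
```

```text
[ 0.43710474 -0.16179469  0.11049553]
```

View pics/w24.png

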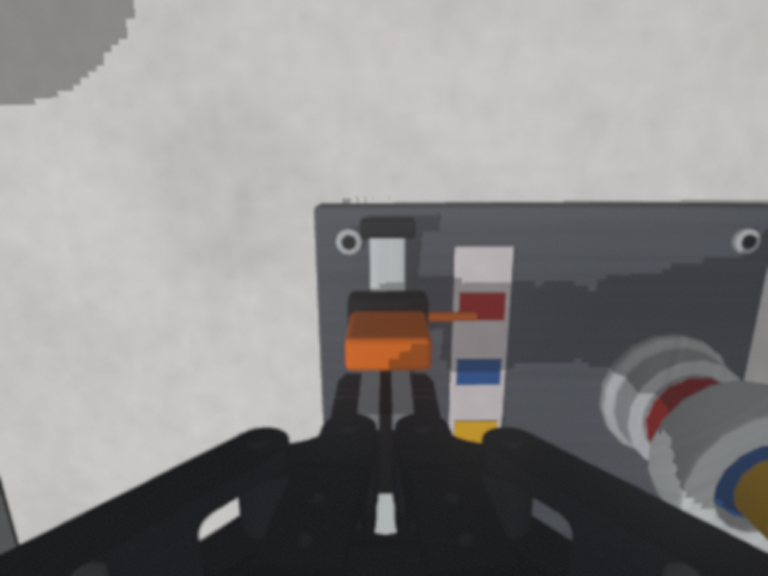

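Fingers are just in contact with the fin; a final 1.4 mm nudge, then I back off.

Request:
{"fn": "step_arm", "kwargs": {"rows": [[1,0,0,-0.0008,0,0,0],[1,0,0,-0.0014,0,0,0],[1,0,0,-0.0014,0,0,0],[1,0,0,-0.0014,0,0,0]]}}

```text
clock: 25.55
position: [0.4371, -0.1604, 0.1104]
ee_rot: [-0.497, -0.503, -0.497, 0.503]
wrist_force: [-0.1, -1.5, 0.5]
grip_width: 0.0001
```

Request:
{"fn": "step_arm", "kwargs": {"rows": [[1,0,0,0.01,0,0,0],[1,0,0,0.02,0,0,0],[1,-0.03,0,0.03,0,0,0],[1,-0.08,0,0.04,0,0,0],[1,-0.12,0,0.04,0,0,0]]}}

```text
clock: 26.18
position: [0.4366, -0.2016, 0.2322]
ee_rot: [0.497, 0.503, 0.496, -0.503]
wrist_force: [0.5, -0.5, 0.5]
grip_width: 0.0
```

Request:
{"fn": "step_arm", "kwargs": {"rows": [[1,0,0,0,0,0,0],[1,0,0,0,0,0,0],[1,0,0,0,0,0,0]]}}

```text
clock: 26.55
position: [0.4358, -0.1999, 0.2287]
ee_rot: [-0.496, -0.503, -0.498, 0.503]
wrist_force: [-0.8, 0.2, 0.1]
grip_width: -0.0
```

```bash
python3 - <<'E'
from h import *
s=cams.snapshot("wrist");p,R,st=pose()
print(p,st["wrist_force"])
save(s["pixels"],"w25.png",(220,60,450,240),3.2)
np.save("we2.npy",{"s":s,"p":p,"R":R},allow_pickle=True)
E
```

```text
[ 0.43579589 -0.19983744  0.22876424] [ 0.06803507 -0.11962107 -0.58104489]
```

View pics/w25.png

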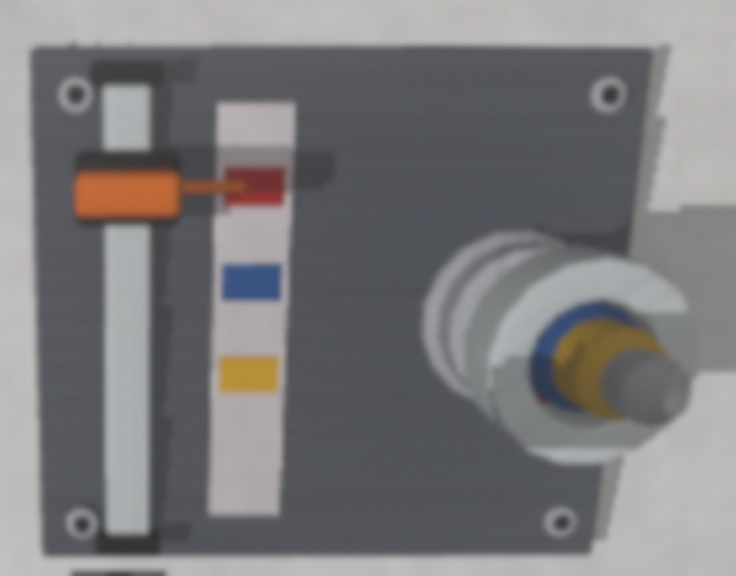

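```bash
python3 - <<'E'
from rig import workorder
print(workorder.job_done())
E
```

```text
the job is handed in; nothing more can be done
None
```

The ring from the green spot is on the mandrel's red step, the pointer is at the red mark, and the job is handed in, at about 26.6 s of the 64 s allowed.

- **Ring and step:** Its bore measured about 28 mm (the other two about 22 and 16 mm), so red is its step. I lined it up over the mandrel by the wrist camera and lowered it. It first touched with its underside about 47 mm up, as expected for red.
- **Press:** The wrist force peaked at 12.1 N, so about 13 N on the mandrel with the ring's weight. It stayed above 10 N for at least 0.25 s, with up to about 3 N sideways, and then I let go.
- **Pointer:** I pushed it with closed fingers to the red mark, then gave it one more nudge of about 1.4 mm. The last picture shows its tip level with the middle of the mark.
- **Surroundings:** The ring looked level and coaxial in the pictures after release. The other two rings were still on their spots, and I saw no bystander moved. The gripper ended well clear and touched nothing.

**What disagreed:**
- Readings taken while the arm was still settling, and the camera calibration, differed by up to 2–3 mm. I did the final alignment from positions within the pictures instead.
- While gripping the ring, the fingertips pressed on the tray with about 9 N.
- I did not measure the ring's tilt numerically.

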